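# Pick the split ring out of a bearing housing

### The job

Take the hook pick out of its wooden stand and use it, not the fingers, to lift the steel split ring out of the bearing housing: catch it from below in the pick slot, beside its one end, and work it out without forcing it and without leaning hard on the bearing shield underneath. Lay the ring flat in the black parts tray without dropping it from a height, stand the pick back in its stand, and leave everything else where it is.

Things in the scene. Friction and masses are not known exactly. Their poses are not given: they have to be found in the camera images.
- housing: Grey bearing housing bolted to the bench (fixed): square foot 135 x 135 x 12 mm, round body 116 mm across and 62 mm high, upright bore open at the top. Origin: bore axis at bench height; z up along the bore. The ring lies on a ledge 33 to 39 mm from the axis, its top 53 mm above the bench; the wall round the ring stands 39 mm from the axis. The pick slot is at -x of the bore
- bore_top (a point): point on the bore axis level with the housing's top face, 62 mm above the bench; axes as the housing's. Three short steel lips with bevelled undersides overhang the ring by 1.7 mm at 215, 325 and 75 degrees (from the housing's +x towards +y; slot at 180)
- slot (a point): point in the pick slot, 36 mm from the bore axis, 55.5 mm above the bench, where the ring's wire crosses the slot. The slot cuts ledge and wall: open at the top, 18 mm wide, from the bore out to 49 mm from the axis, floor 42 mm above the bench. Lifted here the ring is squeezed inwards past the nearest lip and snaps out at about 8 to 14 N; raised further it leaves the other lips with a few N
- shield (a joint): how far the bearing's flat round shield is pressed down, m, 0 to 0.004. It is 65 mm across and fills the bore below the ring, its top 45.5 mm above the bench, 7.5 mm clear of the wire's underside; it sits on a stiff wave spring, yields at 3 N and then 6 N per mm, and must not be pressed with more than 13 N
- ring: split ring of round steel wire 5 mm thick, 77 mm outside diameter, 40 g, springy and oily: it can close a few mm and its ends bend apart up or down. Starts seated in the housing, mid-wire 55.5 mm above the bench. Origin: centre of the ring in mid-wire; z its axis, -x towards the place over the slot. Gap from 126 to 158 degrees (from the ring's +x towards +y). Pull on it with less than 24 N
- ring_over_slot (a point): mid-wire point of the ring over the pick slot (at -x of the ring, 36 mm from its centre), 14 mm from the end to be lifted; hook the ring here; axes as the ring's
- ring_end (a point): the ring end to be lifted (mid-wire), beside the slot; axes as the ring's
- ring_back (a point): mid-wire point on the ring opposite the gap; axes as the ring's
- ring_far_end (a point): the other end of the ring, across the gap; axes as the ring's half with that end
- pick: hook pick in the stand, 80 g: black handle 18 x 18 mm from 3 to 65 mm above the origin, steel collar 34 x 34 x 4 mm, below it a shaft 6 mm thick on the same axis. Adjustable reach, locked by a collet (10 mm thick, 12 mm long): the bottom of the shaft is 74 to 92 mm below the origin, different each time: find it by feel. At its bottom a hook (see stand_top). Origin: centre of the collar's underside; z up
- stand: wooden tool stand on a steel foot 66 x 90 mm (fixed): two cheeks 50 mm long (x), 18 mm thick, 104 mm high, 20 mm apart (y); the gap is open at the top and at -x, with a wall at +x (17 mm from the middle). The pick's shaft hangs in the gap, its collar rests on the cheeks, its foot points to -x. Origin: bench height, middle
- stand_top (a point): top of the stand in the middle of the gap, 104 mm above the bench: where the centre of the pick's collar underside belongs; axes as the stand's. The pick's hook: a round foot 4 mm thick at the shaft's bottom, points to the pick's -x, reaches 15 mm from the shaft axis and rises 10 degrees to its tip; its underside at the shaft is the pick's lowest point
- tray: square black plastic parts tray 180 x 180 mm, 24 mm high, walls and floor 3 mm (fixed). Origin: centre of its underside, at bench height
- tray_in (a point): centre of the tray's inner floor, 3 mm above the bench; axes as the tray's
- tin: paint tin 96 mm across, 115 mm high, loose bystander; origin centre of its underside
- tape: roll of tape 90 mm across, 24 mm high, lying flat, loose bystander; origin centre of its underside
- screwdriver: screwdriver lying on the bench, loose bystander; x along it
- brush: paint brush lying on the bench, loose bystander; x along it
Things that resemble listed ones, but are neither listed nor needed, are in the scene too. There is more than one size of the pick; the job needs the larger. What is shaped like the stand but blue is not meant.

How it is judged:
On the way, in this order (a step that is already met when the one before it is completed fails the run):
1. the pick is lifted out of its stand (distance between pick and stand_top above 0.05 m), for 0.05 s.
2. lifted by the pick, the ring end is raised above the housing's face (its mid-wire 65 mm above the bench) while the ring's back is still over the bore (height (world z) of ring_end above 0.065 m and contact force between pick and ring above 0.02 N and horizontal distance between ring_back and bore_top below 0.045 m), for 0.05 s.
3. the whole ring is off the housing and above it, hanging on the pick (height (world z) of each of ring_end, ring_back, ring_far_end above 0.066 m and contact force between ring and housing below 0.05 N and contact force between ring and pick above 0.02 N), for 0.1 s.
At the end, for the whole second after the job is handed in: The ring lies flat on the tray's floor (its ends and back within 10 mm of the floor, its centre within 55 mm of the tray's centre each way), at rest; the pick stands upright in its stand, collar down on the cheeks within 4 mm and within 10 mm of the middle, at rest (x of ring in the frame of tray_in between -0.055 and 0.055 m and y of ring in the frame of tray_in between -0.055 and 0.055 m and z of each of ring_end, ring_back, ring_far_end in the frame of tray_in below 0.01 m and linear speed of each of ring, pick below 0.02 m/s and horizontal distance between pick and stand_top below 0.01 m and angle between pick's own z axis and vertical below 0.08 rad and z of pick in the frame of stand_top between -0.004 and 0.004 m); the robot touches nothing.
It fails at once if the pick is forced against the ring or the housing with more than 24 N (contact force between pick and ring above 24 N or contact force between pick and housing above 24 N).
It fails at once if the pick presses on the bearing shield with more than 13 N (contact force between pick and shield_c0 above 13 N).
It fails at once if the gripper touches the ring (contact force between any of the fingers, the arm and ring above 0.5 N).
It fails at once if away from the housing the ring is dropped or flung (faster than 1.1 m/s) (linear speed of ring above 1.1 m/s and horizontal distance between ring and housing above 0.1 m).
It fails at once if the tin, the tape, the screwdriver or the brush is moved by more than 20 mm (distance of any of tin, tape, screwdriver, brush from where it was at the start of the episode above 0.02 m).
It also fails if it takes over 72 s, if anything falls off the work surface, if the arm or the gripper's body presses on something with over 40 N, if the wrist force passes 120 N, or if a joint passes its speed limit or range.

### The arm

A 7-joint arm with a two-finger parallel gripper is mounted at the origin on the work surface. World frame = base frame: x ahead of the robot, y to its left, z up, the work surface at z = 0. Lengths are in m, angles in rad, forces in N, time in s.
With the tool pointing down it reaches from about 0.35 to 0.9 m from the base axis. Payload 8.1 kg.
Tool frame: the origin (TCP) lies at the very end of the fingers, on their centre line; the grasp point (between the pads) lies 19 mm behind it; z points along the fingers, y is the line along which they close (so a half turn about z gives the same grasp; the last joint's range is limited). The gripper opens to 85 mm and grips with 20 to 120 N. Pads are 22 mm wide; open, the fingers measure 114 mm over their backs; the gripper's body (76 mm by 85 mm) begins 54 mm behind the grasp point. The pads swing forward as they close: fully open they stand 13 mm farther back than shut.
Start: joints at [-1.31, 0.434, 0.025, 1.573, -0.012, 1.134, -0.075], TCP at [0.222, 0.584, 0.231] pointing down, gripper open.
Joint ranges: [-2.62, 2.62], [-0.44, 2.09], [-1.27, 1.32], [0.08, 2.57], [-1.32, 4.46], [0.12, 2], [-2.74, 2.74]. Speed limits (rad/s): [2.22, 2.22, 3.01, 3.01, 3.14, 3.14, 3.14].

### API

Orientations are given as [roll, pitch, yaw] about the fixed x, y, z axes, in that order (R = Rz(yaw) Ry(pitch) Rx(roll)).
In Python, from cell import get_state, viewer, bot gives the robot as it stands.
- The arm moves only by the tool arm_command, never from a script. Its argument "targets" is a list of rows, each an object with "travel": the shift along the world's x, y, z in m, a list of three; "rot": the turn, a rotation vector about the world's x, y, z in rad, a list of three; "hand": the gripper's target within -1 to 1 (fully open at 1, half-way at 0, shut at -1). In form: [{"travel": [dx, dy, dz], "rot": [wx, wy, wz], "hand": hand}, ...]. A call has exactly 5 rows; each row is the pose to reach, as a shift and turn from the pose commanded when the call began; what a row does not reach only later rows make up. A row lasts 1/10 s, in which the tool goes at most 50 mm and 8.59 degrees, less where a joint would pass 70% of its speed; a pose out of reach is approached as far as the arm can. A call with a gripper value outside its range is refused whole. The fingers move at their own pace and stop on an object; "grip_force" is the grip in N (left out, the last holds). Time passes only in rows, so rows that repeat a pose let the fingers close, or fill a call up. It gives the time, the measured TCP pose, the force, the opening and the grip force at its end, in the units of the state.
- get_state(): the state, without advancing time (a new reading comes with each control period).
- viewer.grab_frame(name): name is "side" or "top"; returns a dict with "color" (400x640x3 uint8, red, green, blue), "mtx" (3x3 intrinsics, pixels), "rvec" (rotation vector, rad) and "tvec" (3), from world to camera coordinates, as OpenCV has them. Camera axes: x right, y down, z forward; pixel columns grow to the right and rows downward; lengths in m; the calibration is good to about 2 mm. A picture is of the moment at which its call begins. There is no depth.
- bot.sign_off(): hands the job in; it is judged then, once.
The state is a dict: "time": time; "joints": joint angles; "qvel": joint speeds; "joint_torque": joint torques, N m; "ee_pos": TCP position; "orientation": TCP orientation; "wrist_force": force on the tool from outside, world axes, zero at the start; "moment": the same for the moment, N m; "finger_gap": finger opening in m; "gripper_force": force on a finger pad.
Only numpy, scipy, OpenCV 4.12 (cv2) and the standard library are available. Lean on these libraries where they do the work, as an engineer would, in place of code of your own. Each camera call takes 0.05 s, during which the arm holds its last target. There are 200 camera calls.

## Working session

There is one attempt and no reset: what is moved stays moved. The work goes in short steps, Python scripts to look and compute and a tool call to move; the robot and the scene stay as the last step left them, time stands still between calls to the robot, and variables do not carry over. Pictures are saved under pics/ and viewed, at most 10 in all, crops included, and the job is handed in when it is done.

Besides the shell and the picture viewer there is one more tool, called after "Request:" as a command line: name --argument value ..., lists and objects as JSON in quotes. arm_command: Moves the arm, as the interface text tells. Its arguments: {"type":"object","properties":{"targets":{"type":"array"},"grip_force":{"type":"number"}},"required":["targets"]}

```bash
mkdir -p pics; ls
python3 - <<'E'
from cell import get_state, viewer
import cv2
print(get_state())
for n in("side","top"):
    f=viewer.grab_frame(n); cv2.imwrite(f"pics/{n}0.png",cv2.cvtColor(f["color"],cv2.COLOR_RGB2BGR)); print(n,f["mtx"].tolist(),f["rvec"],f["tvec"])
E
```

```text
pics
{'time': 0.0, 'joints': array([-1.30962692,  0.43521885,  0.025002  ,  1.57407111, -0.01157019,
        1.13402647, -0.07511474]), 'qvel': array([-0.00029369,  0.0021559 ,  0.00112745, -0.00100941, -0.00137891,
        0.00280493, -0.00190887]), 'joint_torque': array([-1.09436911e-03, -6.70472431e+01,  1.02440983e+00, -3.16209519e+01,
        1.54296064e-02,  1.27246109e-02, -8.01948460e-06]), 'ee_pos': array([0.22227445, 0.58360467, 0.23053895]), 'orientation': array([-3.14002366e+00,  1.82189294e-04,  2.77772542e+00]), 'wrist_force': array([ 0.16587579,  0.52577423, -0.80659204]), 'moment': array([-0.01712091,  0.00138281,  0.00134852]), 'gripper_force': 0.0, 'finger_gap': 0.08535165869826777}
side [[507.7733141588128, 0.0, 316.422605266655], [0.0, 507.7733141588128, 202.60002003049783], [0.0, 0.0, 1.0]] [ 2.35452519 -0.72569636  0.24382417] [-0.47306411  0.29178923  0.96140065]
top [[434.8157791209418, 0.0, 319.59301178468183], [0.0, 434.8157791209418, 204.89389696520686], [0.0, 0.0, 1.0]] [ 1.97931275 -2.23426796  0.2363497 ] [0.06612325 0.56496372 0.88476527]
```

View pics/side0.png

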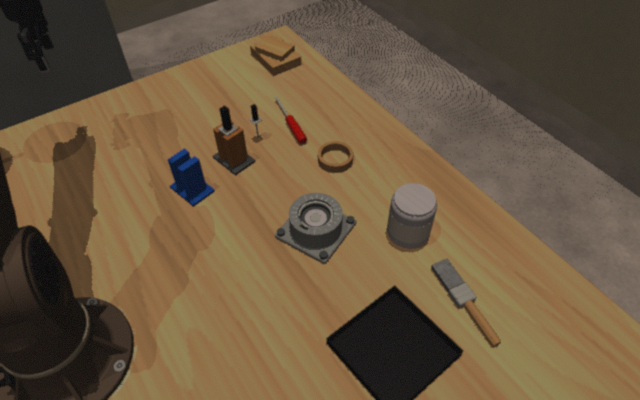

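View pics/top0.png

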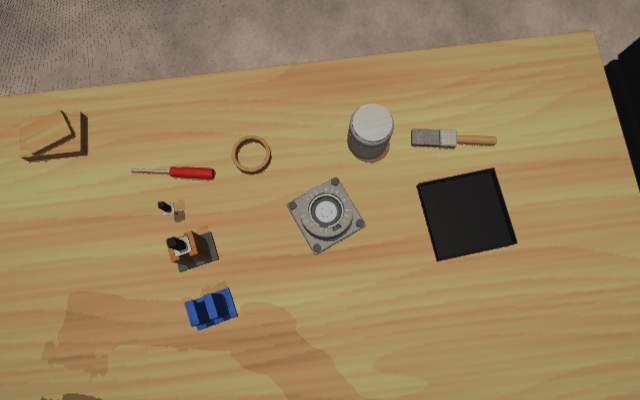

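Side view: stand with large pick at (232,140); small pick look-alike at (256,118); blue stand at (188,175); housing at (316,222); tray at (395,345). In the top view these are the stand (190,247), small pick (170,208), blue stand (211,307), housing (327,213) and tray (467,214).

Candidates for the pick: the large one in the wooden stand (side 225,118 / top 180,243), or the small one (side 255,113 / top 167,209). I choose the large one in the brown stand and check it in a close crop.

```bash
cat > h.py <<'E'
import numpy as np, cv2
from scipy.optimize import least_squares
from scipy.spatial.transform import Rotation as R
from cell import get_state, viewer
def cam(n):
    f=viewer.grab_frame(n); return f
def proj(f,P): return cv2.projectPoints(np.array(P,float).reshape(-1,3),np.array(f["rvec"],float),np.array(f["tvec"],float),np.array(f["mtx"]),None)[0].reshape(-1,2)
def Pm(f): return np.array(f["mtx"])@np.c_[cv2.Rodrigues(np.array(f["rvec"],float))[0],np.array(f["tvec"],float).ravel()]
def tri(fs,ft,a,b):
    X=cv2.triangulatePoints(Pm(fs),Pm(ft),np.array(a,float).reshape(-1,2).T,np.array(b,float).reshape(-1,2).T); return (X[:3]/X[3]).T
def onz(f,px,z):
    P=Pm(f); out=[]
    for u,v in np.array(px,float).reshape(-1,2):
        A=np.array([P[0]-u*P[2],P[1]-v*P[2]]); out.append(np.r_[np.linalg.solve(A[:,:2],-A[:,2]*z-A[:,3]),z])
    return np.array(out)
def crop(f,x,y,w,h,k):
    c=cv2.cvtColor(f["color"],cv2.COLOR_RGB2BGR)[y:y+h,x:x+w]
    c=cv2.resize(c,None,fx=k,fy=k,interpolation=cv2.INTER_CUBIC)
    c=cv2.convertScaleAbs(c,alpha=1.5)
    for i in range(0,w,10): cv2.putText(c,str(x+i),(i*k,8),0,.3,(255,255,0)); cv2.line(c,(i*k,8),(i*k,12),(255,255,0))
    for j in range(0,h,10): cv2.putText(c,str(y+j),(0,j*k+4),0,.3,(255,255,0))
    return c
E
python3 - <<'E'
from h import *
s,t=cam("side"),cam("top")
im=np.vstack([np.hstack([crop(s,270,185,80,60,5),crop(s,200,98,80,60,5)]) ,np.hstack([crop(t,288,178,80,60,5),crop(t,150,225,80,60,5)])])
cv2.imwrite("pics/c1.png",im)
E
```

```text
(no output)
```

View pics/c1.png

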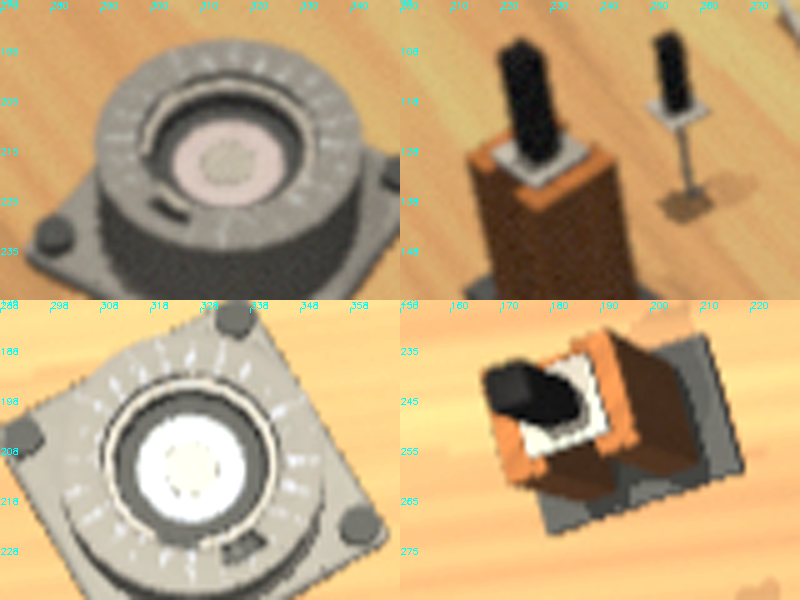

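The close crop confirms the large pick, its collar resting on the brown stand (collar at side 228,129, top 184,246). The housing slot shows as a dark rectangle at side (304,226.6) and top (336.6,227.4), with the ring gap next to it.

Run:
```python
from h import *
s,t=cam("side"),cam("top")
def fit(model,obs,x0):
    def pts(p,X):
        c,sn=np.cos(p[3]),np.sin(p[3]);X=np.array(X,float); return np.c_[p[0]+c*X[:,0]-sn*X[:,1],p[1]+sn*X[:,0]+c*X[:,1],p[2]+X[:,2]]
    def res(p): return np.concatenate([(proj(f,pts(p,[m[0] for m in o]))-np.array([m[1] for m in o])).ravel() for f,o in zip((s,t),obs)])
    r=least_squares(res,x0,loss='soft_l1'); return r.x,np.round(res(r.x).reshape(-1,2),1)
print("axes top", proj(t,[[.6,0,0],[.7,0,0],[.6,.1,0]]).round(), "side",proj(s,[[.6,0,0],[.7,0,0],[.6,.1,0]]).round())
print("shield ctr",tri(s,t,(315.8,217.6),(326,211.6)))
print("slot",tri(s,t,(304,226.6),(336.6,227.4)), onz(s,(304,226.6),.058),onz(t,(336.6,227.4),.058))
print("foot top-view z12",onz(t,[(288,207),(336,178),(366,226),(318,254)],.012))
print("foot side z12",onz(s,[(275,235),(323,260),(356,222)],.012))
print("collar top side z108",onz(s,[(218,129),(238,128),(228,135.4)],.108)," top ",onz(t,[(176,256.4),(192,251),(186.6,235.6)],.108))
print("handle top tri",tri(s,t,(224.5,107.5),(171,243)))
print("tray top z24",onz(t,[(417,186),(494,169),(517,242),(438,260)],.024), onz(s,[(395,287),(327,342),(462,351)],.024))
```

```text
axes top [[317. 198.]
 [312. 157.]
 [274. 203.]] side [[327. 215.]
 [362. 197.]
 [303. 189.]]
shield ctr [[ 0.55806918 -0.01560167  0.03819915]]
slot [[ 0.51660731 -0.03331992  0.05609552]] [[ 0.51631659 -0.03464324  0.058     ]] [[ 0.51572164 -0.03303167  0.058     ]]
foot top-view z12 [[ 0.58347694  0.06894126  0.012     ]
 [ 0.63849565 -0.04900986  0.012     ]
 [ 0.51822932 -0.10204468  0.012     ]
 [ 0.46838888  0.01353112  0.012     ]]
foot side z12 [[ 0.46854632  0.01218599  0.012     ]
 [ 0.51881746 -0.10199767  0.012     ]
 [ 0.637429   -0.06027525  0.012     ]]
collar top side z108 [[0.48712108 0.2912732  0.108     ]
 [0.52784834 0.26719092 0.108     ]
 [0.49630336 0.25788436 0.108     ]]  top  [[0.48812633 0.29886447 0.108     ]
 [0.49513239 0.26613298 0.108     ]
 [0.5278819  0.27527481 0.108     ]]
handle top tri [[0.51007305 0.28859753 0.16326272]]
tray top z24 [[ 0.59387214 -0.2292797   0.024     ]
 [ 0.61227781 -0.41163521  0.024     ]
 [ 0.44034468 -0.42752616  0.024     ]
 [ 0.42223017 -0.24688319  0.024     ]] [[ 0.59717276 -0.24361877  0.024     ]
 [ 0.41767252 -0.26271451  0.024     ]
 [ 0.61247314 -0.41695505  0.024     ]]
```

```bash
cat >> h.py <<'E'
def place(p,X):
    c,sn=np.cos(p[2]),np.sin(p[2]);X=np.array(X,float).reshape(-1,3); return np.c_[p[0]+c*X[:,0]-sn*X[:,1],p[1]+sn*X[:,0]+c*X[:,1],X[:,2]]
def box(x0,x1,y0,y1,z): return [(x0,y0,z),(x1,y0,z),(x1,y1,z),(x0,y1,z),(x0,y0,z)]
def circ(r,z,a0=0,a1=360): a=np.radians(np.linspace(a0,a1,40)); return np.c_[r*np.cos(a),r*np.sin(a),0*a+z]
HOUS=[box(-.0675,.0675,-.0675,.0675,.012),circ(.058,.062),circ(.039,.062),circ(.0325,.0455),box(-.049,-.039,-.009,.009,.062)]
STAND=[box(-.033,.033,-.045,.045,.0),box(-.025,.025,.01,.028,.104),box(-.025,.025,-.028,-.01,.104),box(-.017,.017,-.017,.017,.108),box(-.009,.009,-.009,.009,.169)]
TRAY=[box(-.09,.09,-.09,.09,.024)]
def draw(f,c,p,M,x,y,k,col=(0,0,255)):
    for m in M:
        q=((proj(f,place(p,m))-[x,y]+.5)*k).astype(int); cv2.polylines(c,[q.reshape(-1,1,2)],False,col,1)
E
python3 - <<'E'
from h import *
s,t=cam("side"),cam("top")
H=(.5523,-.0175,.44); S=(.508,.283,.26)
def v(f,x,y,p,M):
    c=crop(f,x,y,80,60,5); draw(f,c,p,M,x,y,5); return c
im=np.vstack([np.hstack([v(s,275,195,H,HOUS),v(s,200,98,S,STAND)]) ,np.hstack([v(t,288,188,H,HOUS),v(t,150,225,S,STAND)])])
cv2.imwrite("pics/c2.png",im)
# refine with points: (housing foot corners, stand) incl. camera pixel shift of side
print(proj(s,[get_state()["ee_pos"],[0,0,0]]),proj(t,[get_state()["ee_pos"],[0,0,0]]))
E
```

```text
[[ 49.04397058  62.96506836]
 [ 66.56909235 356.7114048 ]] [[-19.48992091 435.8415605 ]
 [352.08912346 482.54397071]]
```

View pics/c2.png

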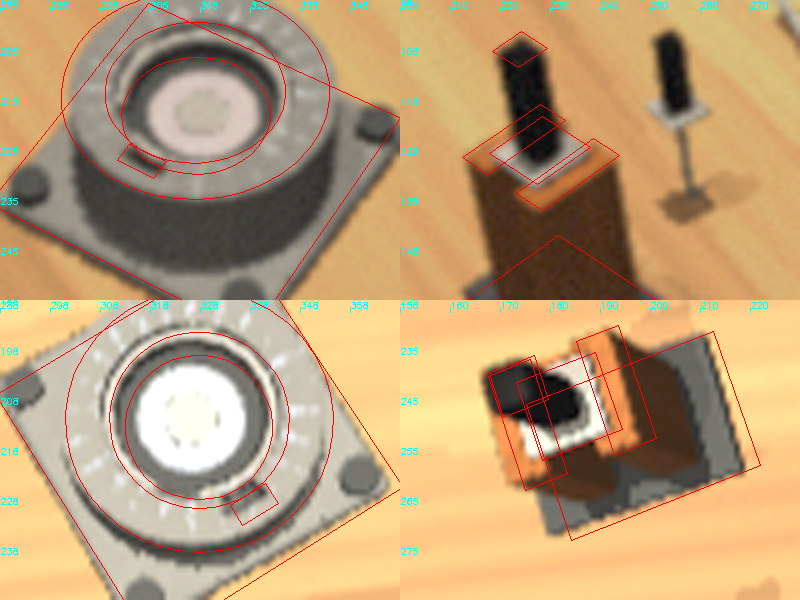

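The overlays agree to about 1–3 px, and the wall sits at the upper end in the top view, so the open end faces world -x. Estimates: housing (.5545,-.0155, yaw .44), stand (.508,.2855, yaw .26). I move above the pick and recheck with the gripper in view.

Request:
arm_command --targets '[{"travel":[0.028,-0.03,0.004],"rot":[0,0,-0.095],"hand":0.2},{"travel":[0.057,-0.06,0.008],"rot":[0,0,-0.19],"hand":0.2},{"travel":[0.086,-0.09,0.012],"rot":[0,0,-0.284],"hand":0.2},{"travel":[0.115,-0.12,0.016],"rot":[0,0,-0.379],"hand":0.2},{"travel":[0.143,-0.15,0.02],"rot":[0,0,-0.474],"hand":0.2}]' --grip_force 80

```text
time: 0.9
ee_pos: [0.3665, 0.4327, 0.2517]
orientation: [3.141, -0.0, 2.3]
wrist_force: [1.1, 0.5, -0.8]
finger_gap: 0.0511
gripper_force: 0.0
```

Request:
arm_command --targets '[{"travel":[0.028,-0.03,0],"rot":[0,0,-0.095],"hand":0.2},{"travel":[0.057,-0.06,0],"rot":[0,0,-0.19],"hand":0.2},{"travel":[0.086,-0.09,0],"rot":[0,0,-0.284],"hand":0.2},{"travel":[0.115,-0.12,0],"rot":[0,0,-0.379],"hand":0.2},{"travel":[0.143,-0.148,0],"rot":[0,0,-0.474],"hand":0.2}]'

```text
time: 1.4
ee_pos: [0.5095, 0.2845, 0.2516]
orientation: [3.141, -0.0, 1.826]
wrist_force: [-0.1, 0.2, 0.1]
finger_gap: 0.0514
gripper_force: 0.0
```

Run:
```python
from h import *
s,t=cam("side"),cam("top")
g=get_state(); print(g["time"],g["ee_pos"],g["orientation"],g["finger_gap"],g["joints"])
S=(.508,.2855,.26)
e=g["ee_pos"];yv=np.array([np.sin(g["orientation"][2]),-np.cos(g["orientation"][2]),0]);
def v(f,x,y,w=100,h=75,k=4):
    c=crop(f,x,y,w,h,k); draw(f,c,S,STAND,x,y,k)
    for d in(-1,0,1):
        q=(proj(f,e+d*yv*g["finger_gap"]/2)[0]-[x,y]+.5)*k; cv2.circle(c,tuple(int(a) for a in q),3,(0,255,0),1)
    return c
cv2.imwrite("pics/c3.png",np.hstack([v(s,180,70),v(t,120,210)]))
```

```text
1.5 [0.51261992 0.28014026 0.25174738] [3.13941759e+00 3.05566833e-03 1.81800342e+00] 0.05128513420226165 [-0.85495516  0.35690156  0.35847688  1.67026117 -0.13158593  1.13742725
 -0.21476523]
```

View pics/c3.png

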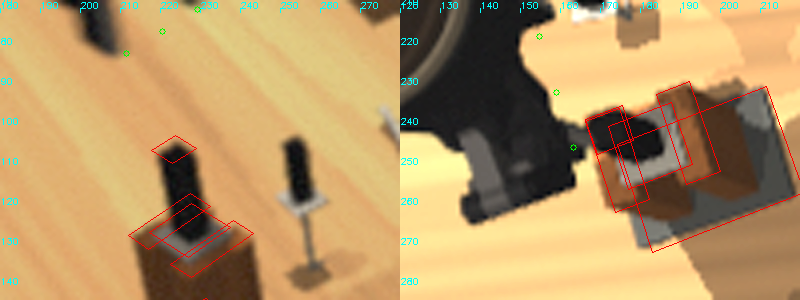

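The gripper was still moving in that frame; stand overlays match to ~1 px in the side view and lie ~2 px right in the top view. I let it settle and compare the fingers again.

Request:
arm_command --targets '[{"travel":[0,0,0],"rot":[0,0,0],"hand":0.2},{"travel":[0,0,0],"rot":[0,0,0],"hand":0.2},{"travel":[0,0,0],"rot":[0,0,0],"hand":0.2},{"travel":[0,0,0],"rot":[0,0,0],"hand":0.2},{"travel":[0,0,0],"rot":[0,0,0],"hand":0.2}]'

```text
time: 2.0
ee_pos: [0.508, 0.2867, 0.2514]
orientation: [3.142, -0.0, 1.831]
wrist_force: [0.2, -1.1, 0.5]
finger_gap: 0.0514
gripper_force: 0.0
```

Run:
```python
from h import *
s,t=cam("side"),cam("top")
g=get_state(); print(g["time"],g["ee_pos"],g["orientation"],g["finger_gap"],g["wrist_force"])
S=(.508,.2855,.26)
e=g["ee_pos"];yv=np.array([np.sin(g["orientation"][2]),-np.cos(g["orientation"][2]),0]);
def v(f,x,y,w=100,h=75,k=4):
    c=crop(f,x,y,w,h,k); draw(f,c,S,STAND,x,y,k)
    xv=np.array([yv[1],-yv[0],0])
    for d in(-1,1):
        q=(proj(f,[e+d*yv*g["finger_gap"]/2+w_*xv*.011 for w_ in(-1,1)])-[x,y]+.5)*k; cv2.line(c,*[tuple(int(a) for a in b) for b in q],(0,255,0),1)
    return c
cv2.imwrite("pics/c4.png",np.hstack([v(s,180,60),v(t,110,200)]))
```

```text
2.1 [0.50816757 0.28645875 0.25134729] [ 3.14157745e+00 -9.12756143e-05  1.83051216e+00] 0.05144455444951542 [-0.15585519  0.01974768 -0.78701492]
```

View pics/c4.png

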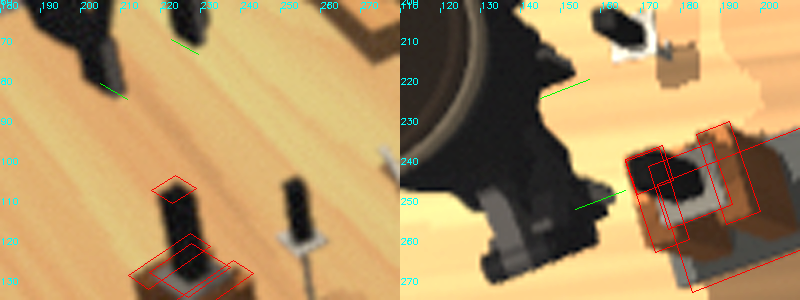

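Fingers settle at the expected places: side view within 1 px, top view about 1.5 px to the left. I weight the side view more: stand (.508,.2848), housing (.5545,-.018). Now I descend and grip.

Request:
arm_command --targets '[{"travel":[0,-0.0017,-0.03],"rot":[0,0,0],"hand":0.2},{"travel":[0,-0.0017,-0.06],"rot":[0,0,0],"hand":0.2},{"travel":[0,-0.0017,-0.09],"rot":[0,0,0],"hand":0.2},{"travel":[0,-0.0017,-0.115],"rot":[0,0,0],"hand":0.2},{"travel":[0,-0.0017,-0.132],"rot":[0,0,0],"hand":0.2}]'

```text
time: 2.6
ee_pos: [0.5076, 0.2841, 0.1175]
orientation: [-3.14, 0.001, 1.83]
wrist_force: [0.4, 0.4, 0.4]
finger_gap: 0.0512
gripper_force: 0.0
```

Request:
arm_command --targets '[{"travel":[0,0,0],"rot":[0,0,0],"hand":0.2},{"travel":[0,0,0],"rot":[0,0,0],"hand":0.2},{"travel":[0,0,0],"rot":[0,0,0],"hand":-0.1},{"travel":[0,0,0],"rot":[0,0,0],"hand":-0.3},{"travel":[0,0,0],"rot":[0,0,0],"hand":-0.5}]' --grip_force 30

```text
time: 3.1
ee_pos: [0.5088, 0.2847, 0.1202]
orientation: [3.14, -0.001, 1.83]
wrist_force: [0.3, 0.3, 0.5]
finger_gap: 0.0215
gripper_force: 0.0
```

Request:
arm_command --targets '[{"travel":[0,0,0],"rot":[0,0,0],"hand":-0.6},{"travel":[0,0,0],"rot":[0,0,0],"hand":-0.8},{"travel":[0,0,0],"rot":[0,0,0],"hand":-1},{"travel":[0,0,0],"rot":[0,0,0],"hand":-1},{"travel":[0,0,0],"rot":[0,0,0],"hand":-1}]' --grip_force 30

```text
time: 3.6
ee_pos: [0.5087, 0.2846, 0.12]
orientation: [3.141, -0.0, 1.83]
wrist_force: [-2.5, -0.5, 6.9]
finger_gap: 0.0176
gripper_force: 29.3
```

Request:
arm_command --targets '[{"travel":[0,0,0],"rot":[0,0,0],"hand":-1},{"travel":[0,0,0],"rot":[0,0,0],"hand":-1},{"travel":[0,0,0.005],"rot":[0,0,0],"hand":-1},{"travel":[0,0,0.015],"rot":[0,0,0],"hand":-1},{"travel":[0,0,0.03],"rot":[0,0,0],"hand":-1}]' --grip_force 100

```text
time: 4.1
ee_pos: [0.5079, 0.2841, 0.1495]
orientation: [-3.14, 0.001, 1.83]
wrist_force: [0.0, -0.3, -0.4]
finger_gap: 0.0172
gripper_force: 97.4
```

Request:
arm_command --targets '[{"travel":[0,0,0.022],"rot":[0,0,0],"hand":-1},{"travel":[0,0,0.044],"rot":[0,0,0],"hand":-1},{"travel":[0,0,0.066],"rot":[0,0,0],"hand":-1},{"travel":[0,0,0.088],"rot":[0,0,0],"hand":-1},{"travel":[0,0,0.1],"rot":[0,0,0],"hand":-1}]'

```text
time: 4.6
ee_pos: [0.509, 0.2846, 0.2517]
orientation: [3.139, -0.001, 1.83]
wrist_force: [0.1, -0.1, -0.6]
finger_gap: 0.017
gripper_force: 97.5
```

Request:
arm_command --targets '[{"travel":[0,0,0.005],"rot":[0,0,0],"hand":-1},{"travel":[0,0,0.005],"rot":[0,0,0],"hand":-1},{"travel":[0,0,0.005],"rot":[0,0,0],"hand":-1},{"travel":[0,0,0.005],"rot":[0,0,0],"hand":-1},{"travel":[0,0,0.005],"rot":[0,0,0],"hand":-1}]'

```text
time: 5.1
ee_pos: [0.5081, 0.2842, 0.2535]
orientation: [-3.14, 0.001, 1.83]
wrist_force: [-0.5, -0.5, -1.6]
finger_gap: 0.0165
gripper_force: 97.5
```

Run:
```python
from h import *
s,t=cam("side"),cam("top")
g=get_state(); print(g["time"],g["ee_pos"],g["orientation"],g["finger_gap"],g["wrist_force"])
e=g["ee_pos"]; o=e-[0,0,.016]; ps=g["orientation"][2]-np.pi/2
def v(f,x,y,w=100,h=75,k=4):
    c=crop(f,x,y,w,h,k)
    ax=np.array([np.cos(ps),np.sin(ps),0])
    P=[o,o-[0,0,.074],o-[0,0,.092],o-[0,0,.092]-.015*ax]
    q=((proj(f,P)-[x,y]+.5)*k).astype(int); cv2.polylines(c,[q.reshape(-1,1,2)],False,(0,0,255),1); cv2.circle(c,tuple(int(a) for a in q[1]),3,(0,255,0),1); return c
p=proj(s,o-[0,0,.05])[0].astype(int); r=proj(t,o-[0,0,.05])[0].astype(int)
cv2.imwrite("pics/c5.png",np.hstack([v(s,p[0]-50,p[1]-38),v(t,max(r[0]-50,0),r[1]-38)]))
```

```text
5.2 [0.50826703 0.28426318 0.25381027] [-3.14084210e+00  3.93648114e-04  1.82968382e+00] 0.01692727164873422 [-0.75220897  0.53834567  0.1690379 ]
```

View pics/c5.png

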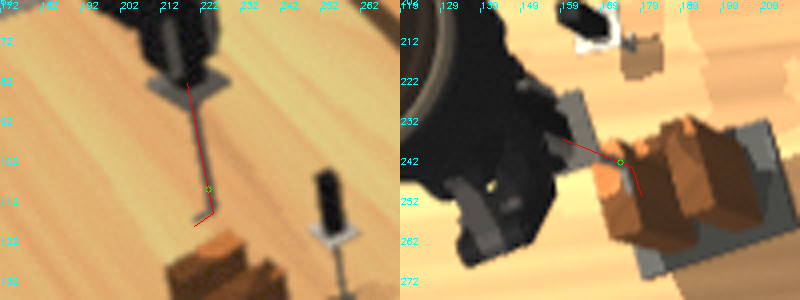

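The hook hangs clear of the stand with its foot toward -x (side: shaft bottom near (224,113)), so the reach looks near the long end at about 90 mm. Next, to the bore.

Request:
arm_command --targets '[{"travel":[0.003,-0.025,0],"rot":[0,0,0.015],"hand":-1},{"travel":[0.007,-0.06,0],"rot":[0,0,0.035],"hand":-1},{"travel":[0.011,-0.1,-0.004],"rot":[0,0,0.06],"hand":-1},{"travel":[0.015,-0.14,-0.012],"rot":[0,0,0.08],"hand":-1},{"travel":[0.019,-0.18,-0.02],"rot":[0,0,0.1],"hand":-1}]'

```text
time: 5.7
ee_pos: [0.5275, 0.1029, 0.2342]
orientation: [3.141, 0.0, 1.931]
wrist_force: [0.8, 0.3, -0.3]
finger_gap: 0.0168
gripper_force: 97.5
```

Request:
arm_command --targets '[{"travel":[0.004,-0.04,-0.008],"rot":[0,0,0.025],"hand":-1},{"travel":[0.008,-0.08,-0.016],"rot":[0,0,0.05],"hand":-1},{"travel":[0.012,-0.11,-0.024],"rot":[0,0,0.07],"hand":-1},{"travel":[0.0145,-0.1275,-0.03],"rot":[0,0,0.08],"hand":-1},{"travel":[0.0145,-0.1275,-0.03],"rot":[0,0,0.08],"hand":-1}]'

```text
time: 6.2
ee_pos: [0.5415, -0.0266, 0.2036]
orientation: [-3.14, 0.001, 2.005]
wrist_force: [0.0, 0.6, -1.0]
finger_gap: 0.0171
gripper_force: 97.5
```

Request:
arm_command --targets '[{"travel":[0,0,0],"rot":[0,0,0],"hand":-1},{"travel":[0,0,0],"rot":[0,0,0],"hand":-1},{"travel":[0,0,0],"rot":[0,0,0],"hand":-1},{"travel":[0,0,0],"rot":[0,0,0],"hand":-1},{"travel":[0,0,0],"rot":[0,0,0],"hand":-1}]'

```text
time: 6.7
ee_pos: [0.542, -0.0225, 0.2045]
orientation: [3.141, -0.0, 2.011]
wrist_force: [-0.6, -0.7, -0.5]
finger_gap: 0.017
gripper_force: 97.5
```

Run:
```python
from h import *
s,t=cam("side"),cam("top")
g=get_state(); print(g["time"],g["ee_pos"],g["orientation"],g["finger_gap"],g["wrist_force"])
e=g["ee_pos"]; o=e-[0,0,.016]; ps=g["orientation"][2]-np.pi/2
H=(.5545,-.018,.44)
def v(f,x,y,w=100,h=75,k=4):
    c=crop(f,x,y,w,h,k); draw(f,c,H,HOUS,x,y,k)
    ax=np.array([np.cos(ps),np.sin(ps),0])
    P=[o,o-[0,0,.074],o-[0,0,.09],o-[0,0,.0875]-.015*ax]
    q=((proj(f,P)-[x,y]+.5)*k).astype(int); cv2.polylines(c,[q.reshape(-1,1,2)],False,(0,255,0),1); return c
cv2.imwrite("pics/c6.png",np.hstack([v(s,260,170),v(t,275,165)]))
```

```text
6.8 [ 0.54194224 -0.02279998  0.20440187] [ 3.14139293e+00 -1.07074611e-05  2.01012908e+00] 0.016479541663181715 [ 0.3707161   0.45012931 -0.06960164]
```

View pics/c6.png

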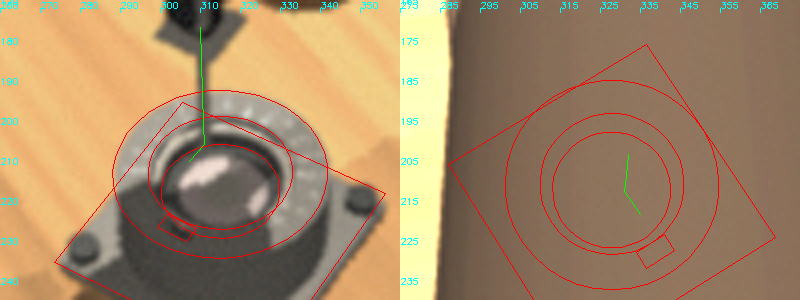

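The hook hangs over the bore with its foot toward the slot (side image slot near (308,228), 1 px from the overlay). I descend, then feel for the shield.

Request:
arm_command --targets '[{"travel":[0,0,-0.012],"rot":[0,0,0],"hand":-1},{"travel":[0,0,-0.025],"rot":[0,0,0],"hand":-1},{"travel":[0,0,-0.036],"rot":[0,0,0],"hand":-1},{"travel":[0,0,-0.042],"rot":[0,0,0],"hand":-1},{"travel":[0,0,-0.045],"rot":[0,0,0],"hand":-1}]'

```text
time: 7.3
ee_pos: [0.5414, -0.0232, 0.1581]
orientation: [-3.14, -0.0, 2.01]
wrist_force: [-0.5, 0.5, -1.0]
finger_gap: 0.017
gripper_force: 97.5
```

Request:
arm_command --targets '[{"travel":[0,0,-0.0002],"rot":[0,0,0],"hand":-1},{"travel":[0,0,-0.0005],"rot":[0,0,0],"hand":-1},{"travel":[0,0,-0.001],"rot":[0,0,0],"hand":-1},{"travel":[0,0,-0.0015],"rot":[0,0,0],"hand":-1},{"travel":[0,0,-0.0015],"rot":[0,0,0],"hand":-1}]'

```text
time: 7.8
ee_pos: [0.542, -0.0231, 0.158]
orientation: [3.141, 0.0, 2.01]
wrist_force: [-0.6, -0.3, -0.9]
finger_gap: 0.017
gripper_force: 97.5
```

Request:
arm_command --targets '[{"travel":[0,0,-0.0005],"rot":[0,0,0],"hand":-1},{"travel":[0,0,-0.001],"rot":[0,0,0],"hand":-1},{"travel":[0,0,-0.0015],"rot":[0,0,0],"hand":-1},{"travel":[0,0,-0.002],"rot":[0,0,0],"hand":-1},{"travel":[0,0,-0.002],"rot":[0,0,0],"hand":-1}]'

```text
time: 8.3
ee_pos: [0.5419, -0.0231, 0.1557]
orientation: [-3.142, -0.0, 2.01]
wrist_force: [0.3, -0.1, -0.6]
finger_gap: 0.0167
gripper_force: 97.5
```

Request:
arm_command --targets '[{"travel":[0,0,-0.0005],"rot":[0,0,0],"hand":-1},{"travel":[0,0,-0.001],"rot":[0,0,0],"hand":-1},{"travel":[0,0,-0.0012],"rot":[0,0,0],"hand":-1},{"travel":[0,0,-0.0012],"rot":[0,0,0],"hand":-1},{"travel":[0,0,-0.0012],"rot":[0,0,0],"hand":-1}]'

```text
time: 8.8
ee_pos: [0.5419, -0.0231, 0.1546]
orientation: [-3.142, 0.0, 2.01]
wrist_force: [-0.0, 0.6, -0.6]
finger_gap: 0.0168
gripper_force: 97.5
```

Request:
arm_command --targets '[{"travel":[0,0,-0.0005],"rot":[0,0,0],"hand":-1},{"travel":[0,0,-0.001],"rot":[0,0,0],"hand":-1},{"travel":[0,0,-0.0012],"rot":[0,0,0],"hand":-1},{"travel":[0,0,-0.0012],"rot":[0,0,0],"hand":-1},{"travel":[0,0,-0.0012],"rot":[0,0,0],"hand":-1}]'

```text
time: 9.3
ee_pos: [0.5419, -0.0231, 0.1534]
orientation: [3.142, -0.0, 2.01]
wrist_force: [-0.4, 0.2, 0.1]
finger_gap: 0.017
gripper_force: 97.5
```

Request:
arm_command --targets '[{"travel":[0,0,-0.0005],"rot":[0,0,0],"hand":-1},{"travel":[0,0,-0.001],"rot":[0,0,0],"hand":-1},{"travel":[0,0,-0.001],"rot":[0,0,0],"hand":-1},{"travel":[0,0,-0.001],"rot":[0,0,0],"hand":-1},{"travel":[0,0,-0.001],"rot":[0,0,0],"hand":-1}]'

```text
time: 9.8
ee_pos: [0.5419, -0.0231, 0.1524]
orientation: [3.142, 0.0, 2.01]
wrist_force: [0.3, 0.7, -1.7]
finger_gap: 0.0168
gripper_force: 97.5
```

Request:
arm_command --targets '[{"travel":[0,0,-0.0005],"rot":[0,0,0],"hand":-1},{"travel":[0,0,-0.001],"rot":[0,0,0],"hand":-1},{"travel":[0,0,-0.001],"rot":[0,0,0],"hand":-1},{"travel":[0,0,-0.001],"rot":[0,0,0],"hand":-1},{"travel":[0,0,-0.001],"rot":[0,0,0],"hand":-1}]'

```text
time: 10.3
ee_pos: [0.5419, -0.0231, 0.1514]
orientation: [-3.142, 0.0, 2.01]
wrist_force: [-0.6, -0.1, 0.2]
finger_gap: 0.0171
gripper_force: 97.5
```

Request:
arm_command --targets '[{"travel":[0,0,-0.0005],"rot":[0,0,0],"hand":-1},{"travel":[0,0,-0.001],"rot":[0,0,0],"hand":-1},{"travel":[0,0,-0.001],"rot":[0,0,0],"hand":-1},{"travel":[0,0,-0.001],"rot":[0,0,0],"hand":-1},{"travel":[0,0,-0.001],"rot":[0,0,0],"hand":-1}]'

```text
time: 10.8
ee_pos: [0.542, -0.0231, 0.1505]
orientation: [3.141, 0.0, 2.01]
wrist_force: [-0.9, 0.7, 1.7]
finger_gap: 0.0172
gripper_force: 97.5
```

Request:
arm_command --targets '[{"travel":[0,0,-0.0003],"rot":[0,0,0],"hand":-1},{"travel":[0,0,-0.0006],"rot":[0,0,0],"hand":-1},{"travel":[0,0,-0.0006],"rot":[0,0,0],"hand":-1},{"travel":[0,0,-0.0006],"rot":[0,0,0],"hand":-1},{"travel":[0,0,-0.0006],"rot":[0,0,0],"hand":-1}]'

```text
time: 11.3
ee_pos: [0.5421, -0.0231, 0.1499]
orientation: [3.141, 0.0, 2.01]
wrist_force: [0.5, -0.0, 3.9]
finger_gap: 0.0169
gripper_force: 97.7
```

Shield felt at TCP z ≈ .150, so the reach is ≈ 89 mm. I raise 0.4 mm and slide the foot outward under the wire.

Request:
arm_command --targets '[{"travel":[0.0005,-0.001,0.0004],"rot":[0,0,0],"hand":-1},{"travel":[-0.0025,-0.003,0.0004],"rot":[0,0,0],"hand":-1},{"travel":[-0.0055,-0.0045,0.0004],"rot":[0,0,0],"hand":-1},{"travel":[-0.0085,-0.006,0.0004],"rot":[0,0,0],"hand":-1},{"travel":[-0.0118,-0.0078,0.0004],"rot":[0,0,0],"hand":-1}]'

```text
time: 11.8
ee_pos: [0.5301, -0.0311, 0.1503]
orientation: [3.141, 0.0, 2.01]
wrist_force: [1.0, 1.0, 1.4]
finger_gap: 0.0171
gripper_force: 97.8
```

Request:
arm_command --targets '[{"travel":[0,0,0],"rot":[0,0,0],"hand":-1},{"travel":[0,0,0],"rot":[0,0,0],"hand":-1},{"travel":[0,0,0],"rot":[0,0,0],"hand":-1},{"travel":[0,0,0],"rot":[0,0,0],"hand":-1},{"travel":[0,0,0],"rot":[0,0,0],"hand":-1}]'

```text
time: 12.3
ee_pos: [0.5298, -0.0311, 0.1501]
orientation: [-3.141, -0.0, 2.01]
wrist_force: [-1.4, -0.7, 3.6]
finger_gap: 0.0167
gripper_force: 98.0
```

Request:
arm_command --targets '[{"travel":[-0.0005,-0.0002,0.0003],"rot":[0,0,0],"hand":-1},{"travel":[-0.0009,-0.0004,0.0003],"rot":[0,0,0],"hand":-1},{"travel":[-0.0014,-0.0006,0.0003],"rot":[0,0,0],"hand":-1},{"travel":[-0.0018,-0.0008,0.0003],"rot":[0,0,0],"hand":-1},{"travel":[-0.0018,-0.0008,0.0003],"rot":[0,0,0],"hand":-1}]'

```text
time: 12.8
ee_pos: [0.5286, -0.0314, 0.1506]
orientation: [3.141, 0.0, 2.01]
wrist_force: [1.1, 0.3, 1.0]
finger_gap: 0.0171
gripper_force: 97.7
```

Run:
```python
from h import *
W=[];M=[]
for i in range(6):
    f=cam("side"); g=get_state(); W.append(g["wrist_force"]);M.append(g["moment"])
print(np.mean(W,0),np.mean(M,0),g["ee_pos"],g["time"])
e=g["ee_pos"]; o=e-[0,0,.016]; ps=g["orientation"][2]-np.pi/2
x,y,k=270,180,8
c=crop(f,x,y,80,60,k)
cv2.imwrite("pics/c7.png",c)
```

```text
[1.10451454 0.33122679 0.45929103] [ 0.13999398 -0.32655671 -0.0136034 ] [ 0.52848343 -0.03156917  0.15057759] 13.1
```

View pics/c7.png

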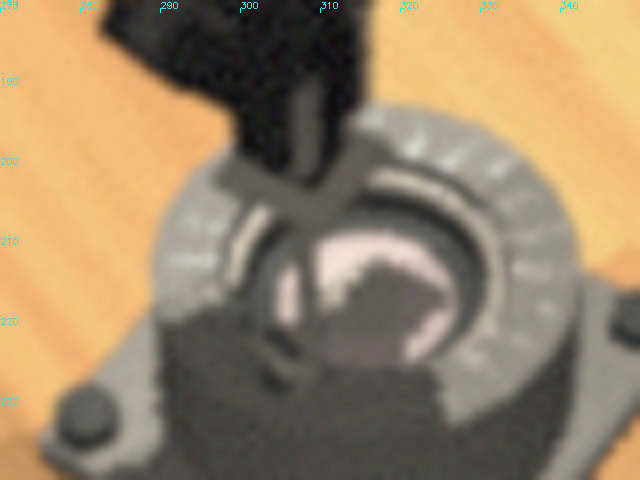

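The shaft (bottom near (308,222)) stands at the inner end of the slot (304,226), as intended. I advance another millimetre to feel the wire.

Request:
arm_command --targets '[{"travel":[-0.0005,-0.0002,0],"rot":[0,0,0],"hand":-1},{"travel":[-0.0009,-0.0004,0],"rot":[0,0,0],"hand":-1},{"travel":[-0.0009,-0.0004,0],"rot":[0,0,0],"hand":-1},{"travel":[-0.0009,-0.0004,0],"rot":[0,0,0],"hand":-1},{"travel":[-0.0009,-0.0004,0],"rot":[0,0,0],"hand":-1}]'

```text
time: 13.6
ee_pos: [0.5277, -0.032, 0.1506]
orientation: [3.141, 0.0, 2.01]
wrist_force: [2.6, 1.4, 0.3]
finger_gap: 0.0166
gripper_force: 97.6
```

```bash
cat > w.py <<'E'
from h import *
W=[];M=[]
for i in range(5):
    f=cam("side"); g=get_state(); W.append(g["wrist_force"]);M.append(g["moment"])
print(np.mean(W,0).round(2),np.mean(M,0).round(3),g["ee_pos"].round(4),round(g["time"],2),round(g["finger_gap"],4))
E
python3 w.py
```

```text
[3.19 1.55 0.06] [ 0.494 -0.987 -0.007] [ 0.5276 -0.032   0.1506] 13.85 0.0165
```

The wire is felt on the shaft (3.5 N radial). I back off 2.5 mm and start lifting.

Request:
arm_command --targets '[{"travel":[0.0012,0.0006,0],"rot":[0,0,0],"hand":-1},{"travel":[0.0023,0.0011,0],"rot":[0,0,0],"hand":-1},{"travel":[0.0023,0.0011,0.0005],"rot":[0,0,0],"hand":-1},{"travel":[0.0023,0.0011,0.001],"rot":[0,0,0],"hand":-1},{"travel":[0.0023,0.0011,0.0015],"rot":[0,0,0],"hand":-1}]'

```text
time: 14.35
ee_pos: [0.5292, -0.0311, 0.1518]
orientation: [-3.141, -0.0, 2.01]
wrist_force: [-0.4, -0.6, -0.7]
finger_gap: 0.0169
gripper_force: 97.6
```

Request:
arm_command --targets '[{"travel":[0,0,0.0005],"rot":[0,0,0],"hand":-1},{"travel":[0,0,0.001],"rot":[0,0,0],"hand":-1},{"travel":[0,0,0.0015],"rot":[0,0,0],"hand":-1},{"travel":[0,0,0.002],"rot":[0,0,0],"hand":-1},{"travel":[0,0,0.002],"rot":[0,0,0],"hand":-1}]'

```text
time: 14.85
ee_pos: [0.5296, -0.0309, 0.1539]
orientation: [-3.141, -0.0, 2.01]
wrist_force: [0.1, 0.0, -3.4]
finger_gap: 0.0166
gripper_force: 97.5
```

Request:
arm_command --targets '[{"travel":[0,0,0.0004],"rot":[0,0,0],"hand":-1},{"travel":[0,0,0.0008],"rot":[0,0,0],"hand":-1},{"travel":[0,0,0.0012],"rot":[0,0,0],"hand":-1},{"travel":[0,0,0.0016],"rot":[0,0,0],"hand":-1},{"travel":[0,0,0.0016],"rot":[0,0,0],"hand":-1}]'

```text
time: 15.35
ee_pos: [0.5297, -0.0309, 0.1556]
orientation: [-3.142, -0.0, 2.01]
wrist_force: [0.4, 0.6, -3.8]
finger_gap: 0.0168
gripper_force: 97.5
```

Request:
arm_command --targets '[{"travel":[0,0,0.0004],"rot":[0,0,0],"hand":-1},{"travel":[0,0,0.0008],"rot":[0,0,0],"hand":-1},{"travel":[0,0,0.0012],"rot":[0,0,0],"hand":-1},{"travel":[0,0,0.0016],"rot":[0,0,0],"hand":-1},{"travel":[0,0,0.0016],"rot":[0,0,0],"hand":-1}]'

```text
time: 15.85
ee_pos: [0.5297, -0.031, 0.1573]
orientation: [3.142, -0.0, 2.01]
wrist_force: [-0.6, 1.0, -3.0]
finger_gap: 0.017
gripper_force: 97.6
```

Request:
arm_command --targets '[{"travel":[0,0,0.0004],"rot":[0,0,0],"hand":-1},{"travel":[0,0,0.0008],"rot":[0,0,0],"hand":-1},{"travel":[0,0,0.0012],"rot":[0,0,0],"hand":-1},{"travel":[0,0,0.0016],"rot":[0,0,0],"hand":-1},{"travel":[0,0,0.0016],"rot":[0,0,0],"hand":-1}]'

```text
time: 16.35
ee_pos: [0.5299, -0.0312, 0.159]
orientation: [3.141, 0.0, 2.009]
wrist_force: [0.5, -0.4, -2.0]
finger_gap: 0.0169
gripper_force: 97.9
```

Request:
arm_command --targets '[{"travel":[0,0,0.0006],"rot":[0,0,0],"hand":-1},{"travel":[0,0,0.0012],"rot":[0,0,0],"hand":-1},{"travel":[0,0,0.0018],"rot":[0,0,0],"hand":-1},{"travel":[0,0,0.0024],"rot":[0,0,0],"hand":-1},{"travel":[0,0,0.0024],"rot":[0,0,0],"hand":-1}]'

```text
time: 16.85
ee_pos: [0.5298, -0.031, 0.1613]
orientation: [3.141, 0.0, 2.01]
wrist_force: [-0.4, 0.3, -0.9]
finger_gap: 0.017
gripper_force: 97.9
```

```bash
python3 w.py
python3 - <<'E'
from h import *
f=cam("side"); c=crop(f,270,180,80,60,8); cv2.imwrite("pics/c8.png",c)
E
```

```text
[ 0.06  0.1  -1.27] [-0.016 -0.018 -0.005] [ 0.5297 -0.031   0.1612] 17.1 0.0172
```

View pics/c8.png

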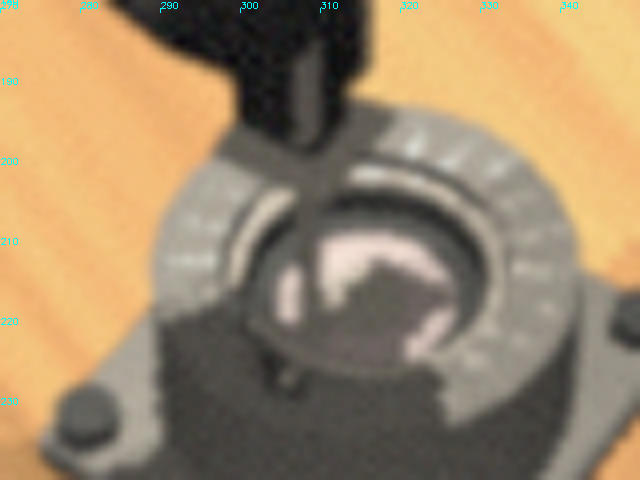

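The shot shows the foot tip or the ring end lit in the slot at about (305,227); the ring elsewhere still lies in the bore at (300,207). That was my tenth picture, so from here I use pixel numbers and force only. I keep lifting.

Request:
arm_command --targets '[{"travel":[0,0,0.0008],"rot":[0,0,0],"hand":-1},{"travel":[0,0,0.0016],"rot":[0,0,0],"hand":-1},{"travel":[0,0,0.0024],"rot":[0,0,0],"hand":-1},{"travel":[0,0,0.003],"rot":[0,0,0],"hand":-1},{"travel":[0,0,0.003],"rot":[0,0,0],"hand":-1}]'

```text
time: 17.65
ee_pos: [0.5297, -0.031, 0.1643]
orientation: [3.141, 0.0, 2.01]
wrist_force: [0.2, -0.2, -2.2]
finger_gap: 0.017
gripper_force: 97.9
```

```bash
python3 w.py
python3 - <<'E'
from h import *
f=cam("side"); np.save("f164.npy",f["color"])
a=f["color"].astype(int).sum(2)//3
print("cols 292..330");
for r in range(196,236): print(r,' '.join('%3d'%v for v in a[r,290:332]))
E
```

```text
[-0.24 -0.09 -1.34] [-0.    -0.03  -0.005] [ 0.5297 -0.031   0.1642] 17.9 0.0169
cols 292..330
196 118 119 118 118 121 119 111  85  66  60  61  58  53  42  30  30  38  49  47  33  28  41  54  60  61  60  71  92 105 108 109 114 120 112 109 111 109 109 111 111 116 119
197 118 120 118 118 119 118 100  75  63  61  61  62  61  56  53  44  42  38  36  30  39  57  59  60  60  64  84 109 110 110 113 125 131 115 109 108 110 111 113 113 110 112
198 119 119 120 118 118 115  99  77  67  64  62  61  61  60  61  56  53  47  38  43  53  59  59  58  62  73  92 104 106 105 118 138 131 114 109 109 114 119 117 112 110 110
199 122 120 120 117 118 115 110  99  92  77  67  65  61  61  62  60  60  60  56  58  58  60  60  59  55  61  70  74  77  85 102 121 114 108 112 117 125 124 116 110 110 110
200 122 121 120 120 116 113 111 110 106  99  90  78  70  63  60  60  63  62  61  62  62  60  62  70  79  85  84  81  70  72  75  79  82  92 106 127 130 119 110 108 112 118
201 122 123 122 116 112 111 109 111 109 109 106 101  92  78  62  62  61  60  61  62  60  63  72  97 125 131 129 122 108 102  98  88  77  69  74  
[... 5174 characters left out ...]
  75  65  53
232  63  42  41  41  42  42  44  45  44  45  45  48  46  50  48  51  51  51  49  48  49  51  52  51  50  49  49  52  51  49  50  49  50  49  49  60  79  76  71  57  50  44
233  69  45  40  39  41  43  43  43  42  43  43  46  47  47  47  49  50  47  49  48  50  49  50  51  51  51  47  48  50  51  48  49  51  47  45  53  61  54  52  44  43  42
234  71  46  42  40  42  39  44  43  44  41  47  44  43  46  46  46  47  47  46  47  45  47  48  45  49  48  49  48  47  47  48  48  46  45  46  46  47  45  45  43  45  46
235  66  46  41  41  42  41  43  44  44  44  46  46  46  44  46  42  45  48  46  47  44  44  46  47  46  47  45  49  46  47  46  47  47  46  46  45  48  44  44  46  43  44
```

Run:
```python
import numpy as np,cv2
def ds(n): return cv2.resize(cv2.imread(n),(80,60),interpolation=cv2.INTER_AREA).astype(int).sum(2)//3*2//3
a,b=ds("pics/c7.png"),ds("pics/c8.png"); c=np.load("f164.npy").astype(int).sum(2)[180:240,270:350]//3
for n,m in(("before",a),("c8",b),("now",c)):
    print(n)
    for r in range(218,232): print(r,m[r-180,302-270:330-270:2])
```

```text
before
218 [ 56  88 122  61  84  78  60  61  60  64  65  81  91  54]
219 [ 54  81 113  60  66  62  60  60  60  63  71 111  98  57]
220 [ 52  62  84  55  56  60  60  60  62  64  84 126  88  64]
221 [ 50  41  60  57  56  63  62  61  63  72 100 123  74  80]
222 [ 53  37  47  57  59  66  65  64  66  82 122 108  70 100]
223 [ 56  48  38  56  62  66  66  67  66  89 122  82  84 110]
224 [ 52  58  42  54  59  66  66  67  66  86 100  76  96 115]
225 [ 46  60  58  57  53  60  62  64  62  74  72  85  96 109]
226 [40 50 63 60 48 51 55 55 52 58 56 76 96 99]
227 [40 36 52 57 48 50 51 50 50 50 50 64 94 94]
228 [43 34 45 52 48 48 50 49 50 50 47 58 95 96]
229 [ 49  42  49  51  50  48  50  50  49  48  48  64 100  96]
230 [49 48 50 50 48 48 48 50 51 51 50 58 98 94]
231 [48 49 50 50 48 49 49 51 50 50 50 51 90 88]
c8
218 [ 56  86 124  66  73  78  60  61  60  61  66  81  86  56]
219 [ 58  80 116  63  60  61  60  60  60  62  72 112  98  58]
220 [ 60  64  85  59  56  60  61  59  60  62  83 128  90  69]
221 [ 54  59  63  56  57  63  61  61  64  70  99 123  78  88]
222 [ 43  59  60  56  60  65  65  65  66  84
[... 607 characters left out ...]
0  60  62  68 113  99  59]
220 [ 58  69  86  59  56  58  61  60  62  64  82 130  88  72]
221 [ 48  60  63  55  54  64  63  58  62  70  97 123  76  99]
222 [ 40  47  65  57  58  63  64  63  65  84 123 111  88 106]
223 [ 36  36  63  64  61  63  65  64  63  85 119 102 105 101]
224 [ 39  32  54  58  62  63  63  60  63  74  86  98  97 111]
225 [ 40  31  53  43  53  64  69  65  66  66  65  86  95 109]
226 [37 38 53 36 41 48 55 62 63 57 53 70 96 99]
227 [43 33 37 40 44 44 43 48 49 50 47 64 95 95]
228 [44 34 31 42 48 47 47 45 49 46 50 57 94 96]
229 [ 50  41  37  45  48  51  50  49  50  50  46  63 101  95]
230 [47 48 46 49 48 49 49 50 51 49 51 55 99 95]
231 [52 49 51 51 50 50 47 49 49 51 48 50 93 87]
```

The pixel rows at the lower bore edge have changed: a lit band now lies over a dark gap at rows 226–228, and (326,223) has brightened. The force averages about −1.3 N. So the ring end is on the hook, and I keep lifting while easing inward.

Request:
arm_command --targets '[{"travel":[0,0,0.001],"rot":[0,0,0],"hand":-1},{"travel":[0,0,0.002],"rot":[0,0,0],"hand":-1},{"travel":[0,0,0.003],"rot":[0,0,0],"hand":-1},{"travel":[0.0003,0.0002,0.004],"rot":[0,0,0],"hand":-1},{"travel":[0.0005,0.0002,0.005],"rot":[0,0,0],"hand":-1}]'

```text
time: 18.45
ee_pos: [0.5302, -0.0308, 0.1693]
orientation: [-3.141, -0.0, 2.01]
wrist_force: [0.9, 0.6, -2.7]
finger_gap: 0.0171
gripper_force: 97.9
```

```bash
python3 w.py
```

```text
[-0.28 -0.13 -2.01] [-0.065  0.036 -0.001] [ 0.5302 -0.0308  0.1692] 18.7 0.0167
```

Request:
arm_command --targets '[{"travel":[0.0002,0.0001,0.001],"rot":[0,0,0],"hand":-1},{"travel":[0.0004,0.0002,0.002],"rot":[0,0,0],"hand":-1},{"travel":[0.0006,0.0003,0.003],"rot":[0,0,0],"hand":-1},{"travel":[0.0008,0.0004,0.004],"rot":[0,0,0],"hand":-1},{"travel":[0.001,0.0005,0.005],"rot":[0,0,0],"hand":-1}]'

```text
time: 19.2
ee_pos: [0.5312, -0.0303, 0.1743]
orientation: [-3.142, -0.0, 2.01]
wrist_force: [-0.4, -0.7, -2.5]
finger_gap: 0.017
gripper_force: 97.9
```

```bash
python3 w.py
```

```text
[-0.3  -0.58 -2.43] [-0.102  0.087  0.009] [ 0.5312 -0.0303  0.1742] 19.45 0.017
```

Request:
arm_command --targets '[{"travel":[0.0003,0.0001,0.0012],"rot":[0,0,0],"hand":-1},{"travel":[0.0006,0.0002,0.0024],"rot":[0,0,0],"hand":-1},{"travel":[0.0009,0.0004,0.0036],"rot":[0,0,0],"hand":-1},{"travel":[0.0012,0.0005,0.0048],"rot":[0,0,0],"hand":-1},{"travel":[0.0014,0.0006,0.006],"rot":[0,0,0],"hand":-1}]'

```text
time: 19.95
ee_pos: [0.5325, -0.0297, 0.1802]
orientation: [-3.141, -0.0, 2.01]
wrist_force: [-0.7, -0.9, -3.9]
finger_gap: 0.0168
gripper_force: 97.9
```

```bash
python3 w.py
```

```text
[-0.31 -0.62 -3.43] [-0.131  0.07   0.002] [ 0.5325 -0.0297  0.1802] 20.2 0.0171
```

Request:
arm_command --targets '[{"travel":[0.0003,0.0001,0.0012],"rot":[0,0,0],"hand":-1},{"travel":[0.0006,0.0002,0.0024],"rot":[0,0,0],"hand":-1},{"travel":[0.0009,0.0004,0.0036],"rot":[0,0,0],"hand":-1},{"travel":[0.0012,0.0005,0.0048],"rot":[0,0,0],"hand":-1},{"travel":[0.0014,0.0006,0.006],"rot":[0,0,0],"hand":-1}]'

```text
time: 20.7
ee_pos: [0.5346, -0.0291, 0.1868]
orientation: [3.14, 0.0, 2.01]
wrist_force: [0.5, -0.0, -0.1]
finger_gap: 0.0166
gripper_force: 98.0
```

```bash
python3 w.py
```

```text
[ 0.39  0.15 -0.89] [-0.01   0.002 -0.001] [ 0.5344 -0.0291  0.1865] 20.95 0.0168
```

The force dropped to about −0.9 N, so the ring has left the lips. I lift on gently while moving inward.

Request:
arm_command --targets '[{"travel":[0.0012,0.0006,0.004],"rot":[0,0,0],"hand":-1},{"travel":[0.0025,0.0012,0.008],"rot":[0,0,0],"hand":-1},{"travel":[0.004,0.0018,0.013],"rot":[0,0,0],"hand":-1},{"travel":[0.0055,0.0025,0.018],"rot":[0,0,0],"hand":-1},{"travel":[0.007,0.003,0.022],"rot":[0,0,0],"hand":-1}]'

```text
time: 21.45
ee_pos: [0.5414, -0.026, 0.2089]
orientation: [3.141, 0.0, 2.01]
wrist_force: [0.1, 0.1, -1.4]
finger_gap: 0.0168
gripper_force: 98.1
```

Request:
arm_command --targets '[{"travel":[0.0012,0.0006,0.005],"rot":[0,0,0],"hand":-1},{"travel":[0.0025,0.0012,0.01],"rot":[0,0,0],"hand":-1},{"travel":[0.004,0.0018,0.015],"rot":[0,0,0],"hand":-1},{"travel":[0.0055,0.0025,0.02],"rot":[0,0,0],"hand":-1},{"travel":[0.0055,0.0025,0.024],"rot":[0,0,0],"hand":-1}]'

```text
time: 21.95
ee_pos: [0.5468, -0.0235, 0.2327]
orientation: [3.141, 0.0, 2.01]
wrist_force: [1.0, -0.5, -1.3]
finger_gap: 0.0166
gripper_force: 98.1
```

```bash
python3 w.py
cat > d.py <<'E'
from h import *
import sys
f=cam("side"); np.save(sys.argv[1],f["color"])
x0,x1,y0,y1=map(int,sys.argv[2:6])
g=get_state(); o=g["ee_pos"]-[0,0,.105]; ps=g["orientation"][2]-np.pi/2; ax=np.array([np.cos(ps),np.sin(ps),0])
print("shaft foot px",proj(f,[o,o-.015*ax+[0,0,.004]]).round(1).tolist(),"t",g["time"])
a=f["color"].astype(int).sum(2)//3
print("cols",x0,x1)
for r in range(y0,y1): print(r,''.join(' .:-=+*#%@'[min(9,v//16)] for v in a[r,x0:x1]))
E
python3 d.py f230.npy 275 360 165 240
```

```text
[-0.49 -0.3  -1.36] [-0.003  0.003  0.009] [ 0.5463 -0.0236  0.2321] 22.2 0.0169
shaft foot px [[312.2, 196.2], [308.4, 199.8]] t 22.25
cols 275 360
165 ###########################+=--:. ..:-:...-------::-==+++++*****+++==--:::::=*#######
166 ##########################*=---:...:--:..:--=---:::::--==-======-----::::::-+########
167 #########################*=-----::.:::..:-------:::::-----------:-:::::::-=+*########
168 ###############%#########+=-------:::..:-----==--::::::-::::::::::::::::-=*######%###
169 #########################*+=---------::-----=**+=---:::::::::::::::::::-=*###########
170 ###########################*+=-------------=+###*+=--::::::::::::::::-=+*############
171 #############################*+==---------=+*#####*+=---::-::::::---=+*##%%##########
172 ###############################**+==-----=+*#######**+++=========+++*#####%%#########
173 ##################################*=----=+*##############***##############%%#########
174 ###################################*=--==*##################%##%###########%%########
175 ####################################=-=+*######
[... 5098 characters left out ...]
-:::::::::::::-::-:---:-------------::::-:::::::::-=+*+++=-=*********#
233 *+=-----:-+****=::::::::::::::--:::-----:------::::::::::::::::::-+***++==**********#
234 *+=::::::=*****=-::::::::::::-::-:::::--::::-::::::::::::::::::::=+**++==+***********
235 ++=-:::-=+***+=--:::::::::::::::::::::::-:::::::::::::::::::::::-+**++==+************
236 ====--=+***+=----::::::::::::::::::::::::::::-:::::::::::::::::-=+*++===*************
237 =-===++***+----:--:::::::::-:::::::::::::::::::-::-::::::::::::-++*+===**************
238 +=--==+++==-::----:::::::::::::::::::::::::::::::::::::::::::::=+*++==**#************
239 *+=---==--------:--::::::::::::::::::::::::::::::::::::::::::-=++++=-+*#*************
```

The text picture shows a ring hanging from the hook at about (310,197), with its lower edge near row 230, and the bright ring in the bore is gone. I raise further to clear the housing and check the clearance.

Request:
arm_command --targets '[{"travel":[0,0,0.004],"rot":[0,0,0],"hand":-1},{"travel":[0,0,0.01],"rot":[0,0,0],"hand":-1},{"travel":[0,0,0.018],"rot":[0,0,0],"hand":-1},{"travel":[0,0,0.026],"rot":[0,0,0],"hand":-1},{"travel":[0,0,0.032],"rot":[0,0,0],"hand":-1}]'

```text
time: 22.75
ee_pos: [0.5468, -0.0236, 0.2654]
orientation: [3.141, 0.0, 2.01]
wrist_force: [-0.6, 0.6, -0.0]
finger_gap: 0.0164
gripper_force: 98.1
```

Request:
arm_command --targets '[{"travel":[0,0,0.003],"rot":[0,0,0],"hand":-1},{"travel":[0,0,0.003],"rot":[0,0,0],"hand":-1},{"travel":[0,0,0.003],"rot":[0,0,0],"hand":-1},{"travel":[0,0,0.003],"rot":[0,0,0],"hand":-1},{"travel":[0,0,0.003],"rot":[0,0,0],"hand":-1}]'

```text
time: 23.25
ee_pos: [0.5463, -0.0236, 0.2669]
orientation: [-3.141, -0.0, 2.01]
wrist_force: [0.4, -0.8, -0.5]
finger_gap: 0.0171
gripper_force: 98.1
```

```bash
python3 w.py;python3 d.py f265.npy 280 345 175 230
```

```text
[-0.11 -0.28 -1.26] [-0.013  0.003 -0.005] [ 0.5465 -0.0236  0.2672] 23.5 0.017
shaft foot px [[311.9, 184.7], [308.0, 188.2]] t 23.55
cols 280 345
175 ###############################=-=###############################
176 ##############################*=-+#####################%#########
177 ###############################=-=###############################
178 ##############################*=-=###############################
179 ##############################*=-=*##############################
180 ###############################=-=*#############################%
181 ###############################+-=*##############################
182 ###############################+-=*##############################
183 ##############################*=-=*##############################
184 #######################*+++++++=-=+*#############################
185 #######################*=========-=++*###########################
186 ########################*++++=--======+**########################
187 ###############*+*##########*==+***++===++#######################
188 ##############*+=+*#########*++######*
[... 2197 characters left out ...]

220 #######**=---:-:--:::::::-==------------====+*+---=+++++++*++==++
221 ######***=-:-:-::--:::...:-===----------=-==++=---+**+*+++++=-=++
222 #####****=-:::-:-:::::::::--=--====---====+*+=---=+**+***+++-:=+*
223 ####*****=-::::::-:::::::.:--==============*=---=+*+++***++=::=++
224 ###******+-::---:---:::..:.:---=========-------=***+++++++=-:-=++
225 ##*******+-::::::--::::..:..::-------=---::::---+***+++++=-::-=++
226 #********=:::::----:-:::....:::::-----::::::--::=+**++++=-:::-=++
227 *********=::::::----::::...:::::::::::::::::::-:-+*++++=-::::-=++
228 ==++*****=-:::::::-:-::::..::---::::::-::-::-----++*++=-:::::-+++
229 ---=+****+-:::::::-::--::::::---:--:---:-:-:-::--=+++=-::::::-+++
```

The ring hangs clearly on the hook: lifted end at (303,185), far end at (296,187), sides at columns 293 and 328, all well above the housing. I carry it to the tray gently.

Request:
arm_command --targets '[{"travel":[0,-0.002,0],"rot":[0,0,0],"hand":-1},{"travel":[0,-0.006,0],"rot":[0,0,0],"hand":-1},{"travel":[0,-0.012,0],"rot":[0,0,0],"hand":-1},{"travel":[0,-0.02,0],"rot":[0,0,0],"hand":-1},{"travel":[0,-0.03,0],"rot":[0,0,0],"hand":-1}]'

```text
time: 24.05
ee_pos: [0.5465, -0.0544, 0.2672]
orientation: [3.142, 0.0, 2.01]
wrist_force: [-0.1, 0.0, -1.6]
finger_gap: 0.017
gripper_force: 98.1
```

Request:
arm_command --targets '[{"travel":[0,-0.011,0],"rot":[0,0,0],"hand":-1},{"travel":[0,-0.022,0],"rot":[0,0,0],"hand":-1},{"travel":[0,-0.033,0],"rot":[0,0,0],"hand":-1},{"travel":[0,-0.044,0],"rot":[0,0,0],"hand":-1},{"travel":[0,-0.055,0],"rot":[0,0,0],"hand":-1}]'

```text
time: 24.55
ee_pos: [0.5465, -0.1097, 0.2672]
orientation: [-3.142, 0.0, 2.009]
wrist_force: [0.1, -0.8, -2.2]
finger_gap: 0.0173
gripper_force: 98.1
```

Request:
arm_command --targets '[{"travel":[0,-0.011,0],"rot":[0,0,0],"hand":-1},{"travel":[0,-0.022,0],"rot":[0,0,0],"hand":-1},{"travel":[0,-0.033,0],"rot":[0,0,0],"hand":-1},{"travel":[0,-0.044,0],"rot":[0,0,0],"hand":-1},{"travel":[0,-0.055,0],"rot":[0,0,0],"hand":-1}]'

```text
time: 25.05
ee_pos: [0.5465, -0.1645, 0.2672]
orientation: [3.142, 0.0, 2.01]
wrist_force: [0.7, -0.4, -1.3]
finger_gap: 0.0167
gripper_force: 98.1
```

Request:
arm_command --targets '[{"travel":[0,-0.011,0],"rot":[0,0,0],"hand":-1},{"travel":[0,-0.022,0],"rot":[0,0,0],"hand":-1},{"travel":[0,-0.033,0],"rot":[0,0,0],"hand":-1},{"travel":[0,-0.044,0],"rot":[0,0,0],"hand":-1},{"travel":[0,-0.055,0],"rot":[0,0,0],"hand":-1}]'

```text
time: 25.55
ee_pos: [0.5465, -0.2195, 0.2672]
orientation: [3.142, 0.0, 2.01]
wrist_force: [-0.0, -0.8, -1.6]
finger_gap: 0.0172
gripper_force: 98.1
```

Request:
arm_command --targets '[{"travel":[0,-0.011,0],"rot":[0,0,0],"hand":-1},{"travel":[0,-0.022,0],"rot":[0,0,0],"hand":-1},{"travel":[0,-0.033,0],"rot":[0,0,0],"hand":-1},{"travel":[0,-0.044,0],"rot":[0,0,0],"hand":-1},{"travel":[0,-0.055,0],"rot":[0,0,0],"hand":-1}]'

```text
time: 26.05
ee_pos: [0.5465, -0.2745, 0.2672]
orientation: [-3.142, -0.0, 2.01]
wrist_force: [-0.3, -0.0, -2.0]
finger_gap: 0.0167
gripper_force: 98.1
```

Request:
arm_command --targets '[{"travel":[0,-0.011,0],"rot":[0,0,0],"hand":-1},{"travel":[0,-0.021,0],"rot":[0,0,0],"hand":-1},{"travel":[0.001,-0.03,0],"rot":[0,0,0],"hand":-1},{"travel":[0.002,-0.038,0],"rot":[0,0,0],"hand":-1},{"travel":[0.002,-0.044,0],"rot":[0,0,0],"hand":-1}]'

```text
time: 26.55
ee_pos: [0.5487, -0.3183, 0.2672]
orientation: [-3.142, 0.0, 2.01]
wrist_force: [-0.6, 0.5, -0.6]
finger_gap: 0.0165
gripper_force: 98.1
```

Request:
arm_command --targets '[{"travel":[0,-0.002,0],"rot":[0,0,0],"hand":-1},{"travel":[0,-0.002,0],"rot":[0,0,0],"hand":-1},{"travel":[0,-0.002,-0.002],"rot":[0,0,0],"hand":-1},{"travel":[0,-0.002,-0.006],"rot":[0,0,0],"hand":-1},{"travel":[0,-0.002,-0.012],"rot":[0,0,0],"hand":-1}]'

```text
time: 27.05
ee_pos: [0.5487, -0.3192, 0.255]
orientation: [3.141, 0.0, 2.01]
wrist_force: [0.4, 0.1, -1.4]
finger_gap: 0.0166
gripper_force: 98.1
```

```bash
python3 w.py;python3 d.py ft.npy 370 430 265 350
```

```text
[ 0.26  0.29 -1.22] [-0.012  0.029  0.01 ] [ 0.5485 -0.3195  0.2552] 27.3 0.0169
shaft foot px [[409.3, 295.4], [405.9, 301.1]] t 27.35
cols 370 430
265 %%%%%%%%%%%%%%%%%%%%%%%%%%%%%%%%%%%#+=---:..... .....:--====
266 %%%%%%%%%%%%%%%%%%%%%%%%%%%%%%%%%%%*+==--..  .    ..:---====
267 %%%%%%%%%%%%%%%%%%%%%%%%%%%%%%%%%%#*+===-..... ....:----====
268 %%%%%%%%%%%%%%%%%%%%%%%%%%%%%%%%%#*++++==:....   .:----====+
269 %%%%%%%%%%%%%%%%%%%%%%%%%%%%%%%%%#++++++=-::... ..:-----===*
270 %%%%%%%%%%%%%%%%%%%%%%%%%%%%%%%%%*++++++==---:...:-------=+#
271 %%%%%%%%%%%%%%%%%%%%%%%%%%%%%%%%%*+=++++====---:.:------==*%
272 %%%%%%%%%%%%%%%%%%%%%%%%%%%%%%%%%%*++++++=====---:----===*#%
273 %%%%%%%%%%%%%%%%%%%%%%%%%%%%%%%%%%%#*++=+=======-------=+#%%
274 %%%%%%%%%%%%%%%%%%%%%%%%%%%%%%%%%%%%%#*+++====-=======-=+#%%
275 %%%%%%%%%%%%###%%%%%%%%%%%%%%%%%%%%%%%%##*+==========-=+#%%%
276 #%%%%%###########%%%%%%%%%%%%%%%%%%%%%%%%##+===-===--==*#%%%
277 ####################%%%%%%%%%%%%%%%%%%%%%%#+--========+#%%%%
278 #####################%%%%%%%%%%%%%%%%%%%%%#+--+*+=====*%%%%%
279 #####################%%%%%%%%%%%%%%%%
[... 3873 characters left out ...]
 ....... ..  ... .... ....   ... ... ....:........
340  .. .... ..... ..... .. ....... . ..........................
341   ..  ..... ...... .  .......  ...... ..... .... ..:.....:..
342 .. ...... .......  ..  .. .... ....    ......... ...........
343 ........... . . ........  ... ........  .............:.:.:..
344  ..... ........... .   ........ . . .... ..  . ............:
345 .... ..   .  ..........    .... ...........   .. ...:.......
346   ..  ....... ...  ..   ...  ... ...... .... . . ....:..:.::
347 .  .. . .. .......   .  .. .......  . ......... ........:...
348 ..... .. ..  . . .....  ........ . ..... ...  ..............
349 . . . ...  ..... . ... ... .... .. ......... .. ...:..:.....
```

The ring hangs well over the tray, its lowest point at (412,318). I lower it until the bottom nearly touches the floor.

Request:
arm_command --targets '[{"travel":[0,0,-0.006],"rot":[0,0,0],"hand":-1},{"travel":[0,0,-0.015],"rot":[0,0,0],"hand":-1},{"travel":[0,0,-0.026],"rot":[0,0,0],"hand":-1},{"travel":[0,0,-0.037],"rot":[0,0,0],"hand":-1},{"travel":[0,0,-0.048],"rot":[0,0,0],"hand":-1}]'

```text
time: 27.85
ee_pos: [0.5483, -0.3194, 0.2058]
orientation: [-3.141, -0.001, 2.01]
wrist_force: [0.1, 0.1, -1.1]
finger_gap: 0.0169
gripper_force: 98.1
```

Request:
arm_command --targets '[{"travel":[0,0,-0.01],"rot":[0,0,0],"hand":-1},{"travel":[0,0,-0.018],"rot":[0,0,0],"hand":-1},{"travel":[0,0,-0.024],"rot":[0,0,0],"hand":-1},{"travel":[0,0,-0.028],"rot":[0,0,0],"hand":-1},{"travel":[0,0,-0.03],"rot":[0,0,0],"hand":-1}]'

```text
time: 28.35
ee_pos: [0.5485, -0.3196, 0.1769]
orientation: [-3.141, -0.0, 2.01]
wrist_force: [-0.3, 0.2, -1.0]
finger_gap: 0.0168
gripper_force: 98.1
```

```bash
python3 w.py;python3 d.py ft2.npy 370 435 315 355
```

```text
[-0.37 -0.17 -0.91] [-0.005  0.002  0.01 ] [ 0.5487 -0.3197  0.1776] 28.6 0.0167
shaft foot px [[404.0, 316.7], [400.8, 322.2]] t 28.65
cols 370 435
315 .......:.........................:-=-::..........     .:=*######%
316 .........................:---::-:--=-:..:......... .  ..:=*######
317 .......:.......:........:-=+++++====-::.............. . .:=*#####
318 .:...:........::-::.....:-+++++++++++==-::..........  .. .:=*####
319 .............:-=+=:......:--====++++++++==::........  ..  .:=+###
320 .....:......:-==+=-........::::-===-=+++++=-::.......   ....:-+##
321 ...:.......:-====-:..:..:.....:-==-:::--=====-::......  .....:-+#
322 ::.:......:-===-:..::.:..:....:=+-: ....:--===--:........ . . :-+
323 .::..:....:-=--:..:...:.:...:::--:.  .....::-===-::.......    .:-
324 :.:..:.::::==-:...::.:::..:.::.:...... ......:-==-:..........  .:
325 .:::..::..:=--::.::....:::............. ... ..:-==-:.......  .   
326 :.:.::..:.:=--:.::.:.:..:..:.:............... .:-=--:...... .  . 
327 ...:..:...:-=-::..::...:.:..:...................:-=-::.......    
328 ..:.::.::.:-==-:.::.::..:..:... .....
[... 1148 characters left out ...]

345 .. . . ...... ................................. .........:.......
346 ............ .. .. .. .............. ..........  ...............:
347  ...... ..................... .. . .. .. . ..... .........:......
348 ............. ........ .. ... .... ......... . .........:......::
349  ..............  . ....  ....... .... .............:.....:....:.:
350   ... .... ................... ... .........  ........:.......:.:
351 .... ..... ....... . ....... ... ........... .....::.::..:.:...::
352 ...... ..... .... .... .... .   .. ........ . ....::.::.....:..::
353 .............. ..... .............. .... ....... ...:.::::...:.:.
354 ....... .... ... .......... . ......... ... ...  ..::.:.::::..:..
```

Request:
arm_command --targets '[{"travel":[-0.0045,-0.0021,-0.001],"rot":[0,0,0],"hand":-1},{"travel":[-0.0102,-0.0048,-0.002],"rot":[0,0,0],"hand":-1},{"travel":[-0.0157,-0.0074,-0.0035],"rot":[0,0,0],"hand":-1},{"travel":[-0.0212,-0.01,-0.0055],"rot":[0,0,0],"hand":-1},{"travel":[-0.0265,-0.0125,-0.008],"rot":[0,0,0],"hand":-1}]'

```text
time: 29.15
ee_pos: [0.5213, -0.3326, 0.1692]
orientation: [3.142, 0.0, 2.009]
wrist_force: [0.3, -1.0, -0.6]
finger_gap: 0.0171
gripper_force: 98.1
```

Request:
arm_command --targets '[{"travel":[-0.0061,-0.0029,-0.0034],"rot":[0,0,0],"hand":-1},{"travel":[-0.0118,-0.0055,-0.0076],"rot":[0,0,0],"hand":-1},{"travel":[-0.0171,-0.0081,-0.0123],"rot":[0,0,0],"hand":-1},{"travel":[-0.0219,-0.0103,-0.0176],"rot":[0,0,0],"hand":-1},{"travel":[-0.0262,-0.0123,-0.0235],"rot":[0,0,0],"hand":-1}]'

```text
time: 29.65
ee_pos: [0.4954, -0.3446, 0.1452]
orientation: [3.142, -0.0, 2.01]
wrist_force: [1.0, -0.8, -0.5]
finger_gap: 0.0167
gripper_force: 98.1
```

```bash
python3 w.py;python3 d.py ft3.npy 345 425 315 375
```

```text
[-0.66 -0.14 -0.9 ] [-0.01   0.016  0.026] [ 0.4962 -0.3443  0.1458] 29.9 0.0167
shaft foot px [[388.5, 350.0], [385.0, 356.0]] t 29.95
cols 345 425
315 #%%%%%%%##+-...  ...:....:....:.....:..:.:-------:..... ..........:........ .. .
316 #%%%%%%#*=-:.  ...........:....:.........:-------:.........................    .
317 ##%%%%#+=:.  . ....:......:........:.:...:-------:....... ....................  
318 ###%%#+-:... ............:..:......::::::-------:.........................:. . .
319 #####+-.. . ....::..:.....:...:.:..:---:--------:...........:::..............  .
320 ##*+=-...  ....:.......::.:...:....:-----------:............::....::............
321 ##+-:.........:.....................::---------:..............:::.:....:...:....
322 *+-.... ......:...::::.:...:..........:--------:........ ............:..........
323 =-. . .......:::....:..:.::...........:-------::..........:-::...............:..
324 :...  ..::............:::..:....:.:..:-------:::::.......:===-:.:.......:.......
325 ..  . .:....:........:......:...:.::::-------::----.....:-====-:..:.......:.....
326    .........
[... 3448 characters left out ...]
.... .....::..::::::
367 +=-:. ..... ........ ................ .................  .  .. .....::...:::::.:
368 ++=-:.  ....... .............. ......... ........  . .  ........ ....:::::.:::::
369 +++=-... ..... .... ..  ............... ................. . .. .  .:::::::::::::
370 ++++=:... .......... ........................ ..... .. ..  .  .. ...::::::::::::
371 =++++=:. ....... ............. .................. .......... .  ..::.:::::::::::
372 ==++++=:. . . ........... ...... . ...................... ........:....:::::::::
373 ===++++-:.. ......................... .. .................. ........:.::::::::::
374 ====++++-:.. . .......... .. .. ........................ . .  ..::....::::::::::
```

Request:
arm_command --targets '[{"travel":[-0.0038,-0.0018,-0.0063],"rot":[0,0,0],"hand":-1},{"travel":[-0.0069,-0.0032,-0.013],"rot":[0,0,0],"hand":-1},{"travel":[-0.0093,-0.0044,-0.0201],"rot":[0,0,0],"hand":-1},{"travel":[-0.011,-0.0052,-0.0273],"rot":[0,0,0],"hand":-1},{"travel":[-0.0121,-0.0057,-0.0338],"rot":[0,0,0],"hand":-1}]'

```text
time: 30.45
ee_pos: [0.4833, -0.3501, 0.111]
orientation: [-3.141, -0.001, 2.009]
wrist_force: [-1.2, -0.5, -1.3]
finger_gap: 0.0169
gripper_force: 98.1
```

```bash
python3 w.py;python3 d.py ft4.npy 345 425 325 385
```

```text
[-0.14 -0.24 -1.21] [-0.005 -0.003 -0.006] [ 0.4839 -0.3502  0.112 ] 30.7 0.017
shaft foot px [[383.6, 363.7], [380.1, 369.8]] t 30.75
cols 345 425
325 .   ...::.:..:....:......::.:...:..................................:...........:
326    ....:..:..............:..::.........:::....................:.......:.:.......
327   ...:.:.:.....:....:.........:........:::::........ .... .........:...........:
328  .....:::....::...:.:..::::::::.......::-::::...................:....:..........
329 ..:.............:.:.:.....:..........:---:--:.......... ...:...::..:......:.....
330 .:::.:.:.:....:.:.:..:.:..:.:........:------:................:......:.:.......:.
331 .:::.::..........:.......:::......:.:------::.............:....:...:............
332 ::::::.::.:......:..:.:.:...::...:.::------:................:.........:.......:.
333 :::::::::.......::...:..:..:::..:..:-------:.............:..::......:...:......:
334 :::::::.:...:..:.....:.:..::.:....::-------....... ........::..:...........:...:
335 :::::::::::......:...:......:::::.:-------:.............:....:...:....:.........
336 :.::.::::.:.:
[... 3447 characters left out ...]
.. ..::::.::::::::::
377 ++====+++++-.   .......................::-------:::........  ...::::::::::::::::
378 ++=====++++=:..  .................................... . ... ...:::::::::::::::::
379 ++++==++++++=:. . ........................ ...................::::::::::::::::::
380 ++++===++++++=:  ........... ...... ... .  .......... ...  ....:::::::::::::::::
381 ++++====++++++-:.  ..... . ....... ...... ............  ......::::::::::::::::::
382 +++++====++++++-: ...... ............ .. ......   ..... ..  .:::::::::::::::::::
383 +++++==+==++++++-............... ................    .  .. ..:::::::::::::::::::
384 +++++++===+++++++-.. . . ...... ................... . . ..  ..::::::::::::::::::
```

The ring is nearly flat: hook at (381,368), ends at (373,367) and (369,359). I lower 2.5 mm, then tilt the pick so the foot dips and swings out from under the wire.

Request:
arm_command --targets '[{"travel":[0,0,-0.0012],"rot":[0,0,0],"hand":-1},{"travel":[0,0,-0.0025],"rot":[0,0,0],"hand":-1},{"travel":[0,0,-0.0025],"rot":[0.015,-0.032,0],"hand":-1},{"travel":[0,0,-0.0027],"rot":[0.03,-0.063,0],"hand":-1},{"travel":[0,0,-0.003],"rot":[0.045,-0.095,0],"hand":-1}]'

```text
time: 31.25
ee_pos: [0.4839, -0.35, 0.109]
orientation: [3.035, -0.0, 2.01]
wrist_force: [0.1, -0.8, -1.0]
finger_gap: 0.0164
gripper_force: 98.1
```

Request:
arm_command --targets '[{"travel":[0,0,-0.0003],"rot":[0.009,-0.019,0],"hand":-1},{"travel":[0,0,-0.0006],"rot":[0.018,-0.038,0],"hand":-1},{"travel":[0,0,-0.0009],"rot":[0.027,-0.057,0],"hand":-1},{"travel":[0,0,-0.0012],"rot":[0.036,-0.076,0],"hand":-1},{"travel":[0,0,-0.0015],"rot":[0.045,-0.095,0],"hand":-1}]'

```text
time: 31.75
ee_pos: [0.4838, -0.35, 0.1074]
orientation: [2.93, -0.001, 2.01]
wrist_force: [-0.4, 0.2, -0.4]
finger_gap: 0.017
gripper_force: 98.1
```

```bash
python3 w.py;python3 d.py ft5.npy 355 425 335 385
```

```text
[-0.13 -0.42 -0.66] [-0.13   0.232  0.015] [ 0.4838 -0.3501  0.1074] 32.0 0.0168
shaft foot px [[383.2, 364.6], [379.8, 370.7]] t 32.05
cols 355 425
335 :.:::..:::...........::---===---:::::::::----====--::....::::::.:::.::
336 :..:.::.::.:::.........::---=======----=======---:......::::.....:.:.:
337 .:.....:..:...............::----===-=====-----::.......:::..:......:.:
338 .:.:...:.::...:::..... .....:::::::---:-:::::...........:..:::.....:::
339 :..:.:.:..:..:.:.:.. ..............::.:..............::::::.:.........
340 :.:..:..:...:.................... ...................:::::...:::.:.:..
341 ........:..:.:..:.  ...... ...........................:::...:.........
342 :......:..:.::.:......... ..................::::.....:....:.:.:..:....
343 :.:.:...:..::..:::........................:-+++=:..::...:.::.:.:::..:.
344 ::...::...:....:=+-..:::.................:=#%###+:...:::..::.:.....:..
345 :.....:...::..:=##=..::::...............:=*@@*#%#=:...::.:......::.::.
346 :::::.::.:...:-*%#=.:::::::............:-=*@#=+#%*-:..:..:::........:.
347 ..::.::.:....:+#%*-.:::::::............:==*%+:-
[... 2098 characters left out ...]
-:.:.::.:.::::.:.:::.:.:.
376 =:   .. ...... .......  ...:--======+*#*+==-::..::::.::.:::....:...:::
377 +-.  ...... ............ . ..::::::--==-:::.:::::..:::..:.::::::::::..
378 #+:.  .............. .....   ........:::..::.:..::::::::.:.:.::::.::::
379 %*=:.  ............. . ... ...   ......::.:.::.::::::.:...:.:.:::::::.
380 %*+=:.  .... ...........   ..  ...  ..::::::::::::::.:::.::::::...::.:
381 *+++-: .... ..... ......... . ..  ....::.:..::.:..:::::::::..:.::.::::
382 +++++-:. ............. ....... .........:.::::.:..::::::::..:..:.::..:
383 ++++++-..   ....... ................. .:.::::.::..::::.::::.::::::.:::
384 +++++++-:.  ...  ............... .. .....:::.::::..:::.::::::.::::::..
```

The foot (tip at about (385,361)) is now clear inside the ring, whose wire runs through (375,369) and (390,376). I lift straight up.

Request:
arm_command --targets '[{"travel":[0,0,0.003],"rot":[0,0,0],"hand":-1},{"travel":[0,0,0.008],"rot":[0,0,0],"hand":-1},{"travel":[0,0,0.015],"rot":[0,0,0],"hand":-1},{"travel":[0,0,0.025],"rot":[0,0,0],"hand":-1},{"travel":[0,0,0.035],"rot":[0,0,0],"hand":-1}]'

```text
time: 32.55
ee_pos: [0.4839, -0.3502, 0.1435]
orientation: [2.931, -0.0, 2.01]
wrist_force: [-0.1, 0.1, 0.1]
finger_gap: 0.0169
gripper_force: 98.1
```

Request:
arm_command --targets '[{"travel":[0,0,0.02],"rot":[-0.01,0.021,0],"hand":-1},{"travel":[0,0,0.045],"rot":[-0.027,0.057,0],"hand":-1},{"travel":[0,0,0.075],"rot":[-0.045,0.095,0],"hand":-1},{"travel":[0,0,0.105],"rot":[-0.067,0.142,0],"hand":-1},{"travel":[0,0,0.13],"rot":[-0.09,0.19,0],"hand":-1}]'

```text
time: 33.05
ee_pos: [0.4836, -0.3506, 0.2754]
orientation: [-3.141, 0.002, 2.009]
wrist_force: [0.5, 0.2, -1.2]
finger_gap: 0.0169
gripper_force: 98.1
```

```bash
python3 w.py;python3 d.py ft6.npy 355 425 325 385
python3 - <<'E'
from h import *
print(get_state()["orientation"])
f=cam("side")
print(onz(f,[(374,368),(369,350),(407,358),(390,375.5),(390,336)],.0055).round(3))
E
```

```text
[ 0.69  0.05 -0.57] [-0.036 -0.026 -0.003] [ 0.4833 -0.3499  0.2722] 33.3 0.017
shaft foot px [[391.6, 324.7], [387.8, 331.1]] t 33.35
cols 355 425
325 ..:.:.:.................:.......:..:-==-:.....:....:........:........:
326 ....:.:.........:..................-==-:........:.:.............:.....
327 .:...:.:..........................:=+=-.:.......:.....................
328 :...................:............:-==-:.......................:.......
329 :....:.:...................:....:-=+=:............:...................
330 .:.......:.....::...:...........:-++-:..............:.................
331 ..:...:...:......:.:...........::-==:.........:....:...............:..
332 .........::........:..:....::....:-:.......:.....:...:..::....:.......
333 .:....:......:...................:::.:..........:.....................
334 :....:.:......::.:.......:.........................:..................
335 ......:....:............:...................:..................:......
336 :...:.....:..........::...:.:--:--:::......:..:................::.....
337 ..:..:.................:::==+**++++++=-:........
[... 3018 characters left out ...]
:...
378 +=:.  ... .... ......... . ............. ..... ....:::::.::::::::.::..
379 ++=:. ......  . ......  .....  ......... ........ .::::.::::.:::::.::.
380 +++=:. ..................... ..  ...... ..... ......:::::::::::::::::.
381 ++++-: . .  .............. .. .............. .. ...::::::::::.::::::.:
382 ++++=-:... .......... .........  ..... .. .........:::::::::::::::::::
383 =++++=-: . .................................... .:.:::::::::::::::::::
384 ==++++=-. .... ........ ........... ..... .......::::::::::::::::::::.
[-3.14133963e+00 -1.20679063e-03  2.00890081e+00]
[[ 0.465 -0.346  0.006]
 [ 0.479 -0.314  0.006]
 [ 0.527 -0.366  0.006]
 [ 0.48  -0.374  0.006]
 [ 0.529 -0.314  0.006]]
```

The ring lies flat in the tray as a clean, undisturbed circle centred near (.503,-.342), within tolerance. I return the pick to the stand.

Request:
arm_command --targets '[{"travel":[0.001,0.015,0],"rot":[0,0,-0.01],"hand":-1},{"travel":[0.002,0.045,0],"rot":[0,0,-0.02],"hand":-1},{"travel":[0.004,0.085,0],"rot":[0,0,-0.03],"hand":-1},{"travel":[0.006,0.125,0],"rot":[0,0,-0.04],"hand":-1},{"travel":[0.008,0.165,0],"rot":[0,0,-0.05],"hand":-1}]'

```text
time: 33.9
ee_pos: [0.4907, -0.184, 0.2716]
orientation: [-3.141, -0.001, 1.958]
wrist_force: [0.5, 0.4, -1.2]
finger_gap: 0.0167
gripper_force: 98.1
```

Request:
arm_command --targets '[{"travel":[0.002,0.04,0],"rot":[0,0,-0.01],"hand":-1},{"travel":[0.004,0.08,0],"rot":[0,0,-0.02],"hand":-1},{"travel":[0.006,0.12,0],"rot":[0,0,-0.03],"hand":-1},{"travel":[0.008,0.16,0],"rot":[0,0,-0.04],"hand":-1},{"travel":[0.01,0.2,0],"rot":[0,0,-0.05],"hand":-1}]'

```text
time: 34.4
ee_pos: [0.5008, 0.0158, 0.2718]
orientation: [-3.141, -0.001, 1.908]
wrist_force: [0.9, 0.3, -1.6]
finger_gap: 0.0166
gripper_force: 98.2
```

Request:
arm_command --targets '[{"travel":[0.002,0.04,0],"rot":[0,0,-0.015],"hand":-1},{"travel":[0.004,0.08,0],"rot":[0,0,-0.03],"hand":-1},{"travel":[0.005,0.12,0],"rot":[0,0,-0.045],"hand":-1},{"travel":[0.006,0.16,0],"rot":[0,0,-0.06],"hand":-1},{"travel":[0.006,0.195,0],"rot":[0,0,-0.08],"hand":-1}]'

```text
time: 34.9
ee_pos: [0.5071, 0.2112, 0.2716]
orientation: [-3.14, -0.0, 1.829]
wrist_force: [0.8, -0.6, -0.5]
finger_gap: 0.0166
gripper_force: 98.1
```

Request:
arm_command --targets '[{"travel":[0,0.03,0],"rot":[0,0,0],"hand":-1},{"travel":[0,0.05,0],"rot":[0,0,0],"hand":-1},{"travel":[0,0.06,0],"rot":[0,0,0],"hand":-1},{"travel":[0,0.065,0],"rot":[0,0,0],"hand":-1},{"travel":[0,0.067,0],"rot":[0,0,0],"hand":-1}]'

```text
time: 35.4
ee_pos: [0.5078, 0.276, 0.2721]
orientation: [-3.141, 0.001, 1.829]
wrist_force: [-0.4, -0.0, -0.4]
finger_gap: 0.0166
gripper_force: 98.1
```

Request:
arm_command --targets '[{"travel":[0,0,0],"rot":[0,0,0],"hand":-1},{"travel":[0,0,0],"rot":[0,0,0],"hand":-1},{"travel":[0,0,0],"rot":[0,0,0],"hand":-1},{"travel":[0,0,0],"rot":[0,0,0],"hand":-1},{"travel":[0,0,0],"rot":[0,0,0],"hand":-1}]'

```text
time: 35.9
ee_pos: [0.5078, 0.2767, 0.2725]
orientation: [3.141, -0.0, 1.829]
wrist_force: [0.4, 0.5, -1.1]
finger_gap: 0.0166
gripper_force: 98.1
```

```bash
python3 w.py; python3 -c "
from h import *
g=get_state();print(g['orientation'],g['ee_pos'])"; python3 d.py fs.npy 190 260 60 150
```

```text
[ 0.42 -0.03 -0.47] [-0.017  0.008  0.017] [0.5077 0.2769 0.2724] 36.15 0.0167
[3.14151809e+00 9.08718764e-06 1.82981410e+00] [0.50770751 0.2769156  0.27242819]
shaft foot px [[224.7, 109.5], [219.5, 111.4]] t 36.2
cols 190 260
60 *****#**+-:.. ... ........ .    .:::=############################*+=-:
61 ###****#**+-:. . .. ...::..     .:::=*#############################*+-
62 ####**#*#***=:.. .  ..::::.     .:::-*##############################*+
63 ######**###**+=-.. . .:-::    . .::::+###############################*
64 ######***#*##**+-.  . ::-:.      .::-+################################
65 *######***#####*-. . ..:::.  ..  .::-*################################
66 **######****###*=:  ...:-:..    ..:-=*################################
67 **#####*#****#**=: . ..:-::..    .:-+#################################
68 #*#*######****#**-. . .::-:.    ..:-+#################################
69 #***######****##*-  . ..:-:.  .  .:-+#################################
70 ###**######****#*-.... .:::..    :-+##################################
71 ##****######*****=:.....:-::.   .=*####################
[... 5137 characters left out ...]
:::::::.:-+*******==-=--=
141 ##***########**########**+-::.::.:::::.::.::.:::::::..-=*******+==-===
142 ###****######***########**-:::::::::::::.:::::::::::.::=*********+=++*
143 ####****######**########**=::.:.::::::::.::.:.::::....:=**************
144 #####***#######***#######*=::::::::::::::::::::::::.:::=*#*******##***
145 #####***######****#######*+-::::::::::::::.::.::.::::.:=**********##**
146 ######****#####*****######*-::.::.::::::::::..:::::::::-+#*********###
147 #######***######*****#####*=::.::::::::::::::::.:::::.:-+*#********###
148 #######****######****#####*=:::::.:..::::.:::.:::::::.::=*#**********#
149 ########****######***#*###*+-:::.:.:::::.:::.:::::::::::=**##******#*#
```

Pick is above the stand; I correct by (+0.0006, +0.0075) and descend.

Request:
arm_command --targets '[{"travel":[0.0006,0.004,0],"rot":[0,0,0],"hand":-1},{"travel":[0.0006,0.0075,0],"rot":[0,0,0],"hand":-1},{"travel":[0.0006,0.0075,-0.015],"rot":[0,0,0],"hand":-1},{"travel":[0.0006,0.0075,-0.035],"rot":[0,0,0],"hand":-1},{"travel":[0.0006,0.0075,-0.055],"rot":[0,0,0],"hand":-1}]'

```text
time: 36.7
ee_pos: [0.5084, 0.285, 0.217]
orientation: [3.141, -0.0, 1.83]
wrist_force: [-0.9, 0.7, -1.1]
finger_gap: 0.0166
gripper_force: 98.1
```

Request:
arm_command --targets '[{"travel":[0,0,-0.005],"rot":[0,0,0],"hand":-1},{"travel":[0,0,-0.01],"rot":[0,0,0],"hand":-1},{"travel":[0,0,-0.018],"rot":[0,0,0],"hand":-1},{"travel":[0,0,-0.026],"rot":[0,0,0],"hand":-1},{"travel":[0,0,-0.034],"rot":[0,0,0],"hand":-1}]'

```text
time: 37.2
ee_pos: [0.5085, 0.2846, 0.1832]
orientation: [3.141, -0.0, 1.83]
wrist_force: [-0.2, -0.6, -0.5]
finger_gap: 0.0169
gripper_force: 98.1
```

Request:
arm_command --targets '[{"travel":[0,0,-0.014],"rot":[0,0,0],"hand":-1},{"travel":[0,0,-0.028],"rot":[0,0,0],"hand":-1},{"travel":[0,0,-0.042],"rot":[0,0,0],"hand":-1},{"travel":[0,0,-0.052],"rot":[0,0,0],"hand":-1},{"travel":[0,0,-0.059],"rot":[0,0,0],"hand":-1}]'

```text
time: 37.7
ee_pos: [0.5081, 0.2843, 0.1235]
orientation: [-3.141, 0.0, 1.83]
wrist_force: [-0.2, -0.6, -0.3]
finger_gap: 0.0166
gripper_force: 98.1
```

Request:
arm_command --targets '[{"travel":[0,0,-0.0005],"rot":[0,0,0],"hand":-1},{"travel":[0,0,-0.001],"rot":[0,0,0],"hand":-1},{"travel":[0,0,-0.0015],"rot":[0,0,0],"hand":-1},{"travel":[0,0,-0.002],"rot":[0,0,0],"hand":-1},{"travel":[0,0,-0.0025],"rot":[0,0,0],"hand":-1}]'

```text
time: 38.2
ee_pos: [0.5085, 0.2845, 0.1223]
orientation: [3.141, -0.0, 1.83]
wrist_force: [-0.6, 0.7, -0.3]
finger_gap: 0.0171
gripper_force: 98.1
```

```bash
python3 w.py
```

```text
[-0.35  0.46 -0.95] [-0.03   0.001  0.008] [0.5083 0.2844 0.122 ] 38.45 0.0166
```

Request:
arm_command --targets '[{"travel":[0,0,-0.0005],"rot":[0,0,0],"hand":-1},{"travel":[0,0,-0.001],"rot":[0,0,0],"hand":-1},{"travel":[0,0,-0.0015],"rot":[0,0,0],"hand":-1},{"travel":[0,0,-0.0015],"rot":[0,0,0],"hand":-1},{"travel":[0,0,-0.0015],"rot":[0,0,0],"hand":-1}]'

```text
time: 38.95
ee_pos: [0.5083, 0.2844, 0.1204]
orientation: [-3.142, 0.0, 1.83]
wrist_force: [-0.0, 0.3, -0.7]
finger_gap: 0.0169
gripper_force: 98.1
```

```bash
python3 w.py
```

```text
[ 0.12 -0.18 -0.89] [-0.015  0.001 -0.007] [0.5083 0.2844 0.1204] 39.2 0.017
```

Request:
arm_command --targets '[{"travel":[0,0,-0.0003],"rot":[0,0,0],"hand":-1},{"travel":[0,0,-0.0006],"rot":[0,0,0],"hand":-1},{"travel":[0,0,-0.001],"rot":[0,0,0],"hand":-1},{"travel":[0,0,-0.001],"rot":[0,0,0],"hand":-1},{"travel":[0,0,-0.001],"rot":[0,0,0],"hand":-1}]'

```text
time: 39.7
ee_pos: [0.5084, 0.2844, 0.1202]
orientation: [3.141, -0.0, 1.83]
wrist_force: [-2.8, -0.9, 7.9]
finger_gap: 0.0164
gripper_force: 99.6
```

```bash
python3 w.py
```

```text
[-3.03 -1.84  8.06] [-0.38   0.655 -0.004] [0.5084 0.2844 0.1202] 39.95 0.0165
```

Collar is on the cheeks (8 N). I open slowly and back off upward.

Request:
arm_command --targets '[{"travel":[0,0,0.0004],"rot":[0,0,0],"hand":-1},{"travel":[0,0,0.0004],"rot":[0,0,0],"hand":-0.5},{"travel":[0,0,0.0004],"rot":[0,0,0],"hand":-0.3},{"travel":[0,0,0.0004],"rot":[0,0,0],"hand":-0.1},{"travel":[0,0,0.0004],"rot":[0,0,0],"hand":0.2}]' --grip_force 30

```text
time: 40.45
ee_pos: [0.5083, 0.2844, 0.1197]
orientation: [-3.142, 0.0, 1.83]
wrist_force: [1.2, 0.8, -0.3]
finger_gap: 0.0507
gripper_force: 0.0
```

Request:
arm_command --targets '[{"travel":[0,0,0],"rot":[0,0,0],"hand":0.2},{"travel":[0,0,0],"rot":[0,0,0],"hand":0.2},{"travel":[0,0,0.01],"rot":[0,0,0],"hand":0.2},{"travel":[0,0,0.03],"rot":[0,0,0],"hand":0.2},{"travel":[0,0,0.055],"rot":[0,0,0],"hand":0.2}]'

```text
time: 40.95
ee_pos: [0.5079, 0.2841, 0.1754]
orientation: [-3.14, 0.001, 1.83]
wrist_force: [-0.1, -0.1, 0.1]
finger_gap: 0.0518
gripper_force: 0.0
```

Request:
arm_command --targets '[{"travel":[0,0,0.025],"rot":[0,0,0],"hand":0.2},{"travel":[0,0,0.05],"rot":[0,0,0],"hand":0.2},{"travel":[0,0,0.07],"rot":[0,0,0],"hand":0.2},{"travel":[-0.02,0.02,0.08],"rot":[0,0,0],"hand":0.2},{"travel":[-0.04,0.04,0.08],"rot":[0,0,0],"hand":0.2}]'

```text
time: 41.45
ee_pos: [0.4693, 0.3247, 0.2576]
orientation: [3.138, -0.002, 1.827]
wrist_force: [-0.1, 1.5, -0.8]
finger_gap: 0.0511
gripper_force: 0.0
```

Request:
arm_command --targets '[{"travel":[-0.03,0.03,0],"rot":[0,0,0],"hand":0.2},{"travel":[-0.05,0.05,0],"rot":[0,0,0],"hand":0.2},{"travel":[-0.06,0.06,0],"rot":[0,0,0],"hand":0.2},{"travel":[-0.06,0.06,0],"rot":[0,0,0],"hand":0.2},{"travel":[-0.06,0.06,0],"rot":[0,0,0],"hand":0.2}]'

```text
time: 41.95
ee_pos: [0.4095, 0.3833, 0.2551]
orientation: [3.141, 0.001, 1.829]
wrist_force: [0.6, 0.1, 0.9]
finger_gap: 0.0512
gripper_force: 0.0
```

```bash
python3 w.py
python3 - <<'E'
from h import *
a=cv2.cvtColor(cv2.imread("pics/side0.png"),cv2.COLOR_BGR2RGB).astype(int)
f=cam("side"); b=f["color"].astype(int)
d=abs(a-b).sum(2)
for n,(x0,x1,y0,y1) in dict(pick=(212,245,100,140),tray=(340,450,300,400),tin=(385,440,180,250),tape=(315,358,138,175),screw=(272,310,95,146),brush=(428,502,255,348)).items():
    p=d[y0:y1,x0:x1]; print(n,round(p.mean(),1),(p>90).sum())
g=b.sum(2)//3
for r in range(98,142): print(r,''.join(' .:-=+*#%@'[min(9,v//16)] for v in g[r,205:255]),''.join(' .:-=+*#%@'[min(9,v//16)] for v in a[r,205:255].sum(1)//3))
E
```

```text
[ 0.08 -0.15 -0.31] [-0.005  0.009 -0.004] [0.4094 0.3833 0.2548] 42.2 0.0511
pick 12.7 0
tray 16.6 409
tin 8.0 0
tape 7.9 0
screw 8.9 0
brush 8.7 0
98 ###**###**##*****#**********###################### #****************************##*###########*######
99 ####*##*****#*****#*********###################### ##****************************##############**####
100 #####***##*##*******#********##################### ###****************************##*###########**###
101 ######*#**##*******#*#*******##################### ####*****************************############*####
102 #######*****###******#*********################### #####****************************##########*###**#
103 ########****#******************################*** ######***************************##############***
104 ########******#*****************#############**+=- #######***************************#*####*#*##**+=-
105 #########******##*+++************###########*+=:.. #######***********+=+**************#**######*+=-..
106 ###########**#***=-:-=+**********###########*=:..  ########*********=-:-=***********#****##*###*=:...
[... 3010 characters left out ...]
::=+**+*+++++ #********=:.:.:.:::-=++=======-:::....:+**********
136 ###*#*##*+:.::..::-========--:::::::.::=+*+***+++= *********+::.:::::-======+==-::::::::::=********+=
137 #####*#**+-:::..:::-======-::::::.:::.:-+++***++=- #********+-::.::::-==+++==--:.::::.::.:=********=-
138 ####**#**+-:.:::::::-===--:::::::::::::-+++**+=--: **********=:::..:::-==+==-::.::::.:::.:-******+==-
139 #####****+=:...::..::----::::..:::.::::-+++*+++=-- **#*******=:::..::.::-=--::::.:::.::..:-+******=--
140 ######***+=:.::...:.:::::.::..::::::.:::=+++++++-- *##*******=::::::..:::::::.:.:.::::.:::-+******+=-
141 *#####***+=:.:.::::::.:::::::::::::::.::=+++++++=- ***#******+-..:.::::::::::.:..:.::..::::=*******+=
```

The pick matches its starting appearance, the ring lies in the tray, and the bystanders have not moved. I hand in.

```bash
python3 -c "
from cell import bot
print(bot.sign_off())"
```

```text
the job is handed in; nothing more can be done
None
```

I handed the job in at about 42 s of the 72 s allowed: the ring was lifted out with the pick and laid flat in the tray, and the pick is back upright in its stand. My last camera checks showed the bystanders unmoved; the judge's verdict was not reported back to me.

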